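# Draw grinding balls from the bench hopper into a beaker

### The job

Set the empty beaker upright on the worktop under the end of the hopper's spout, then pull the slide gate at the base of the bin out to its stop so that all four grinding balls run into the beaker. Once they are all in, push the gate fully home again and let go. Leave the filled beaker standing at the spout; keep it upright, spill no ball and leave the other things where they are.

Things in the scene. Friction and masses are not known exactly. Their poses are not given: they have to be found in the camera images.
- hopper: Sheet-metal bench hopper, fixed. Origin on the worktop under the bin's middle; z up, +y to the right. Bin 34 (x) x 68 (y) mm with clear front, flared mouth 73 mm wide at 218 mm height, on side plates and a 70 x 130 x 8 mm base. On its -y side a straight trough (34 mm wide outside, walls 11 mm above its floor) slopes down 8 degrees to the spout; on its +y side the gate slides out.
- spout_lip (a point): Middle of the open lower edge of the trough, at the height of the trough floor (80 mm above the worktop; the underside is at 77 mm), 103 mm from the bin's middle on the hopper's -y side. Axes as the hopper's. Balls leave it at up to about 0.5 m/s towards the hopper's -y; all are caught with the beaker's axis 12 to 22 mm past the lip, its rim reaching under the lip (7 mm below it), so it goes in from the side.
- gate (a joint): Flat slide gate under the bin: 0 m = pushed fully home (shut), 0.066 m = pulled out to its stop (open). It slides level, along the hopper's +y when pulled; it resists with about 1.5 N and stays where it is left. It may stand up to 6 mm out at the start, which still holds the balls.
- gate_grip (a point): Middle of the gate's upright black handle, 30 mm (hopper x) by 16 mm (hopper y); its top is 19 mm above this point, its foot plate 22 mm below. With the gate shut it stands 100 mm from the bin's middle on the hopper's +y side, 159 mm above the worktop. Moves with the gate. Axes as the hopper's.
- beaker_mid (a point): Empty clear glass beaker, open at the top, round, 52 mm across the rim, 70 mm tall, walls about 3 mm, about 0.1 kg, standing on the worktop at the left. Point on its axis, half-way up (35 mm above its foot); z along its axis, upward.
- timer: Bench timer lying on the worktop, 66 x 66 x 19 mm; bystander. Origin at the centre of its underside.
- jar: Small closed jar with a black cap, 42 mm across, 57 mm tall; bystander. Origin at the centre of its underside.
- tape: Roll of green tape lying flat, 64 mm across, 18 mm tall; bystander. Origin at the centre of its underside.
- ball_0_center (a point): White ceramic grinding ball 1 of 4, 18 mm diameter, 12 g, polished, at the start in the hopper's bin. Its centre.
- ball_1_center (a point): White ceramic grinding ball 2 of 4, 18 mm diameter, 12 g, polished, at the start in the hopper's bin. Its centre.
- ball_2_center (a point): White ceramic grinding ball 3 of 4, 18 mm diameter, 12 g, polished, at the start in the hopper's bin. Its centre.
- ball_3_center (a point): White ceramic grinding ball 4 of 4, 18 mm diameter, 12 g, polished, at the start in the hopper's bin. Its centre.
Things that resemble listed ones, but are neither listed nor needed, are in the scene too. Leave any brown look-alike of the part that bears beaker_mid alone.

How it is judged:
By the outcome, as a careful person would: the job done as asked, in the order asked, and still so for the second after the job is handed in, with the robot touching nothing.
It also fails if it takes over 61 s, if anything falls off the work surface, if the arm or the gripper's body presses on something with over 40 N, if the wrist force passes 120 N, or if a joint passes its speed limit or range.

### The arm

A 6-joint arm with a two-finger parallel gripper is mounted at the origin on a cart in front of the work surface, level with it; the furniture and walls round the work are solid. World frame = base frame: x ahead of the robot, y to its left, z up, the work surface at z = 0. Lengths are in m, angles in rad, forces in N, time in s.
With the tool pointing down it reaches from about 0.275 to 0.725 m from the base axis. Payload 15.9 kg.
Tool frame: the origin (TCP) lies midway between the tips of the shut fingers; the grasp point (between the pads) lies 19 mm behind it (r.tcp_to_grasp is the distance from the TCP to the grasp point, in m); z points along the fingers, x is the direction in which the jaws open and shut, and the axes are right-handed (so a half turn about z gives the same grasp; the last joint's range is limited). The gripper opens to 85 mm and grips with 20 to 120 N. Pads are 22 mm wide; open, the fingers measure 114 mm over their backs; the gripper's body (76 mm by 85 mm) begins 54 mm behind the grasp point. The pads swing forward as they close: fully open they stand 13 mm farther back than shut.
Start: joints at [1.236, 0.213, -0.034, 1.323, 0, 1.571], TCP at [0.164, 0.472, 0.231] pointing down, gripper open.
Joint ranges: [-2.98, 2.98], [-0.74, 1.72], [-1.14, 1.35], [-2.1, 2.04], [-1.57, 1.44], [-3.14, 3.14]. Speed limits (rad/s): [1.89, 1.89, 2.39, 2.57, 3.14, 3.14].

### API

Orientations are given as a unit quaternion [w, x, y, z].
In Python, from station import r, viewer gives the robot as it stands.
- The arm moves only by the tool carry_out, never from a script. Its argument "targets" is a list of rows, each an object of numbers: "x", "y", "z": the shift along the tool's x, y, z in units of 30 mm (1.0 is 30 mm); "ax", "ay", "az": the turn, a rotation vector about the tool's x, y, z in units of 6 degrees (1.0 is 6 degrees); "gripper": the closure, from -1 (fully open) to 1 (shut), so that 0 is half open. In form: [{"x": .., "y": .., "z": .., "ax": .., "ay": .., "az": .., "gripper": ..}, ...]. A call has exactly 10 rows; each row is the pose to reach, as a shift and turn from the pose commanded when the call began, along the tool's axes at that moment; what a row does not reach only later rows make up. A row lasts 1/12 s, in which the tool goes at most 41.7 mm and 7.16 degrees, less where a joint would pass 70% of its speed; a pose out of reach is approached as far as the arm can. A call with a gripper value outside its range is refused whole. The fingers move at their own pace and stop on an object; "grip_force" is the grip in N (left out, the last holds). Time passes only in rows, so rows that repeat a pose let the fingers close, or fill a call up. It gives the time, the measured TCP pose, the force and the opening at its end, in the units of the state.
- r.read_state(): the state, without advancing time (a new reading comes with each control period).
- viewer.grab_frame(name): name is "scene" or "top" or "wrist"; returns a dict with "image" (480x640x3 uint8, red, green, blue), "z_map" (480x640 float32, m along the optical axis (not along the pixel's ray), 0 where there is no reading), "vertical_fov" (degrees; the focal length in pixels is half the picture's height over the tangent of half this angle, whatever the lens; pixels are square), "cx", "cy" (the principal point, pixels), "world_from_camera" (4x4, takes a point from camera to world coordinates). Camera axes: x right, y down, z forward; pixel columns grow to the right and rows downward; lengths in m; the calibration is good to about 2 mm. The wrist camera is an equidistant fisheye: a pixel r from the principal point sees the ray r / f radians off the axis. A picture is of the moment at which its call begins.
- r.job_done(): hands the job in, once; it reports no verdict.
The state is a dict: "time": time; "qpos": joint angles; "joint_vel": joint speeds; "joint_efforts": joint torques, N m; "ee_pos": TCP position; "ee_rot": TCP orientation; "wrist_force": force on the tool from outside, world axes, zero at the start; "ft_torque": the same for the moment, N m; "finger_gap": finger opening in m.
Only numpy, scipy, OpenCV 4.12 (cv2) and the standard library are available. Lean on these libraries where they do the work, as an engineer would, in place of code of your own. Each camera call takes 0.05 s, during which the arm holds its last target.

## Working session

There is one attempt and no reset: what is moved stays moved. The work goes in short steps, Python scripts to look and compute and a tool call to move; the robot and the scene stay as the last step left them, time stands still between calls to the robot, and variables do not carry over. Pictures are saved under pics/ and viewed, and the job is handed in when it is done.

Besides the shell and the picture viewer there is one more tool, called as a command line: name --argument value ..., lists and objects as JSON in quotes. carry_out: Moves the arm, as the interface text tells. Its arguments: {"type":"object","properties":{"targets":{"type":"array"},"grip_force":{"type":"number"}},"required":["targets"]}

```bash
ls; mkdir -p pics; cat > h.py <<'E'
import numpy as np, cv2
from station import r, viewer
def grab(n,save=None):
    f=viewer.grab_frame(n)
    if save: cv2.imwrite('pics/'+save,f['image'][:,:,::-1])
    return f
def pts(f):
    h,w=f['z_map'].shape
    fl=h/2/np.tan(np.radians(f['vertical_fov'])/2)
    v,u=np.mgrid[0:h,0:w]
    z=f['z_map']
    P=np.stack([(u-f['cx'])/fl*z,(v-f['cy'])/fl*z,z],-1)
    T=np.array(f['world_from_camera'])
    return P@T[:3,:3].T+T[:3,3]
def ray(f,u,v,zp):
    h=f['z_map'].shape[0]
    fl=h/2/np.tan(np.radians(f['vertical_fov'])/2)
    T=np.array(f['world_from_camera'])
    d=T[:3,:3]@np.array([(u-f['cx'])/fl,(v-f['cy'])/fl,1])
    return T[:3,3]+d*(zp-T[2,3])/d[2]
E
python3 - <<'E'
from h import *
s=r.read_state(); print(s)
for n in ['scene','top','wrist']:
    f=grab(n,n+'0.png'); print(n,f['vertical_fov'],f['cx'],f['cy']); print(np.round(f['world_from_camera'],3))
    np.savez(''+n+'0.npz',**f)
E
```

```text
pics
{'time': 0.0, 'qpos': array([ 1.23599829e+00,  2.13363100e-01, -3.50496202e-02,  1.32350222e+00,
       -3.17455496e-06,  1.57079055e+00]), 'joint_vel': array([-0.00125844, -0.00060509,  0.00096883,  0.0001067 , -0.00017415,
       -0.00080962]), 'joint_efforts': array([-3.65120439e-03, -6.86176944e+01,  4.87112474e+01,  1.75977987e-02,
       -2.05291240e-04, -8.00070529e-05]), 'ee_pos': array([0.1641791 , 0.47191878, 0.23081646]), 'ee_rot': array([ 3.25357202e-04,  8.15037592e-01,  5.79407810e-01, -4.54937437e-04]), 'wrist_force': array([-0.07229155,  0.31777022, -0.53381624]), 'ft_torque': array([ 0.01773154,  0.03447336, -0.02266556]), 'finger_gap': 0.08531776885798642}
scene 54.62568730439052 321.7648316162605 237.34931051066286
[[ 0.874 -0.282  0.395  0.081]
 [-0.485 -0.512  0.709 -0.617]
 [ 0.002 -0.811 -0.585  0.722]
 [ 0.     0.     0.     1.   ]]
top 57.260321012784736 322.822643281291 242.2801402750097
[[ 0.02  -0.972  0.232  0.324]
 [-1.    -0.021 -0.     0.129]
 [ 0.005 -0.232 -0.973  0.95 ]
 [ 0.     0.     0.     1.   ]]
wrist 65.70646984690485 317.1573286909704 239.74705901982804
[[ 0.329  0.893  0.308  0.085]
 [ 0.944 -0.31  -0.109  0.5  ]
 [-0.001  0.327 -0.945  0.373]
 [ 0.     0.     0.     1.   ]]
```

View pics/scene0.png

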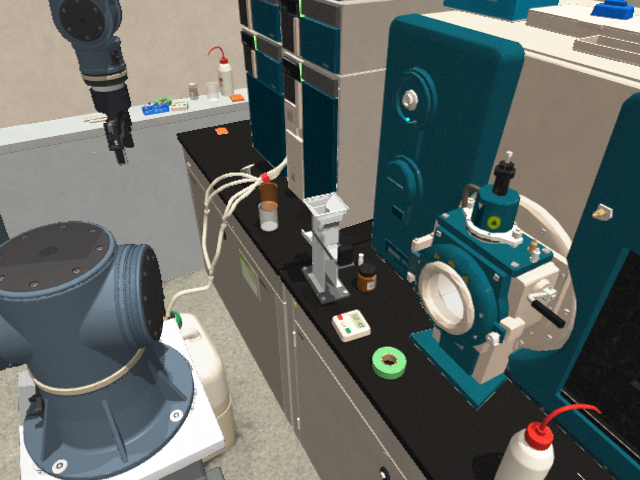

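View pics/top0.png

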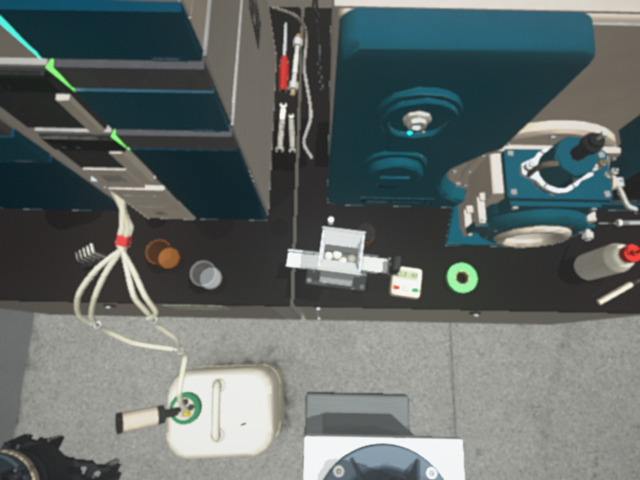

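View pics/wrist0.png

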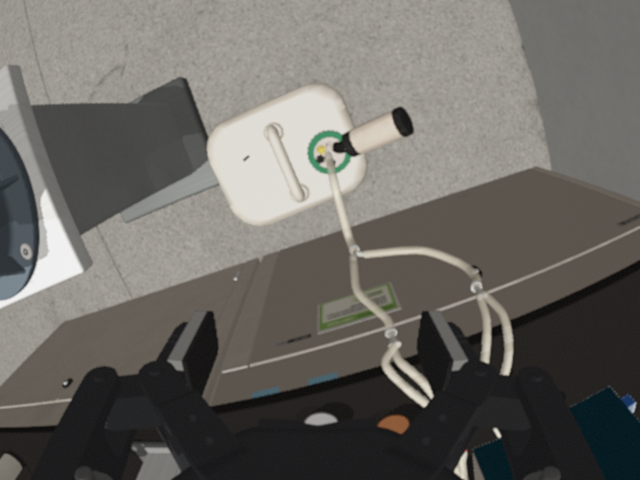

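The scene and top views show the clear beaker near top-view pixel (206,275) and its brown look-alike at (165,255). The hopper is near (342,260), with its trough to the left (world +y, lip near u≈288) and the black handle to the right (≈(393,266)). The timer is at (406,282), the tape at (461,277) and the jar behind the handle. Next I'll measure these.

```bash
python3 - <<'E'
from h import *
f=dict(np.load('top0.npz')); P=pts(f)
im=f['image'][200:330,130:500][:,:,::-1]
cv2.imwrite('pics/topz.png',cv2.resize(im,None,fx=2.16,fy=2.16,interpolation=cv2.INTER_CUBIC))
g=dict(np.load('scene0.npz'))
im=g['image'][170:400,230:430][:,:,::-1]
cv2.imwrite('pics/scz.png',cv2.resize(im,None,fx=2.6,fy=2.6,interpolation=cv2.INTER_CUBIC))
for u,v in [(206,275),(195,275),(342,257),(291,259),(305,259),(393,264),(406,282),(461,277),(368,233),(330,220),(165,255),(337,280),(250,290)]:
    print((u,v),np.round(P[v,u],3))
E
```

```text
(206, 275) [0.471 0.381 0.003]
(195, 275) [0.465 0.394 0.039]
(342, 257) [0.491 0.092 0.134]
(291, 259) [0.496 0.192 0.08 ]
(305, 259) [0.495 0.164 0.084]
(393, 264) [0.471 0.002 0.175]
(406, 282) [ 0.464 -0.052  0.014]
(461, 277) [ 0.479 -0.175 -0.001]
(368, 233) [0.559 0.034 0.056]
(330, 220) [0.594 0.114 0.03 ]
(165, 255) [0.514 0.475 0.003]
(337, 280) [0.465 0.096 0.01 ]
(250, 290) [ 0.441  0.284 -0.   ]
```

View pics/topz.png

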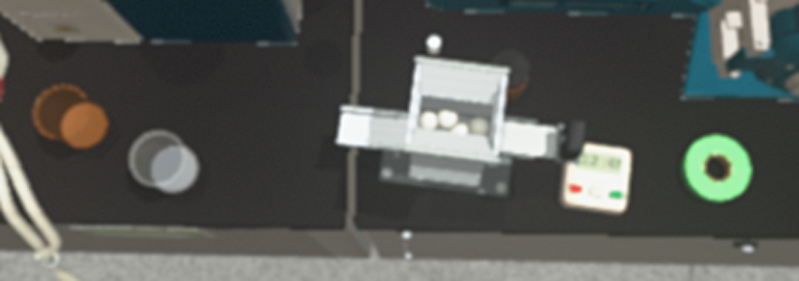

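View pics/scz.png

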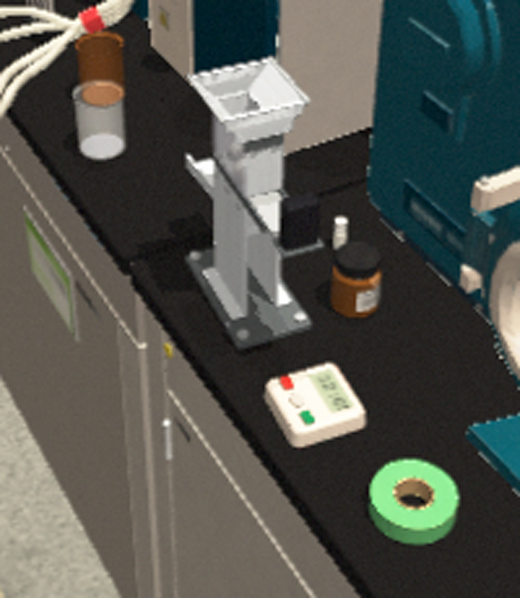

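```bash
python3 - <<'E'
from h import *
f=dict(np.load('top0.npz')); P=pts(f); g=dict(np.load('scene0.npz')); G=pts(g)
Z=lambda x,y:(130+(x+.5)/2.16-.5,200+(y+.5)/2.16-.5)
u,v=Z(157,158); print('rim',(u,v),ray(f,u,v,0.07))
u,v=Z(175,169.5); print('foot',(u,v),ray(f,u,v,0.003))
S=lambda x,y:(230+(x+.5)/2.6-.5,170+(y+.5)/2.6-.5)
u,v=S(99.5,94); print('scene rim',ray(g,u,v,0.07))
u,v=S(102,146); print('scene foot',ray(g,u,v,0.003))
for nm,Q,F in (('top',P,f),('sc',G,g)):
    # handle top : dark, z~.178
    im=F['image'].astype(int)
    m=(abs(Q[...,2]-.178)<.004)&(Q[...,1]>-.06)&(Q[...,1]<.04)&(Q[...,0]>.42)&(Q[...,0]<.54)
    q=Q[m]; print(nm,'handle top',m.sum(), q[:,:2].min(0) if len(q) else'',q[:,:2].max(0) if len(q) else '')
    if len(q): print(cv2.minAreaRect((q[:,:2]*1000).astype(np.float32)),np.median(q[:,2]))
    m=(abs(Q[...,2]-.008)<.003)&(Q[...,1]>0.0)&(Q[...,1]<.2)&(Q[...,0]>.40)&(Q[...,0]<.6)&(im.sum(-1)>60)
    q=Q[m]; print(nm,'base',m.sum(),q[:,:2].min(0),q[:,:2].max(0),cv2.minAreaRect((q[:,:2]*1000).astype(np.float32)))
    m=(Q[...,2]>.074)&(Q[...,2]<.1)&(Q[...,1]>0.13)&(Q[...,1]<.22)&(Q[...,0]>.40)&(Q[...,0]<.56)
    q=Q[m]; print(nm,'trough',m.sum(),q.min(0),q.max(0),cv2.minAreaRect((q[:,:2]*1000).astype(np.float32)))
    m=(abs(Q[...,2]-.218)<.004)&(Q[...,1]>0.0)&(Q[...,1]<.2)&(Q[...,0]>.40)&(Q[...,0]<.6)
    q=Q[m]; print(nm,'mouth',m.sum(),cv2.minAreaRect((q[:,:2]*1000).astype(np.float32)))
    m=(Q[...,2]>.01)&(Q[...,2]<.023)&(Q[...,1]>-.15)&(Q[...,1]<-.0)&(Q[...,0]>.40)&(Q[...,0]<.6)
    q=Q[m]; print(nm,'timer',m.sum(),cv2.minAreaRect((q[:,:2]*1000).astype(np.float32)))
    m=(Q[...,2]>.045)&(Q[...,2]<.062)&(Q[...,1]>-.1)&(Q[...,1]<.06)&(Q[...,0]>.52)&(Q[...,0]<.64)
    q=Q[m]; print(nm,'jar',m.sum(),cv2.minAreaRect((q[:,:2]*1000).astype(np.float32)))
# edge lines of the trough in 'top'
E
```

```text
rim (202.41666666666666, 272.8796296296296) [0.46509963 0.37078361 0.07      ]
foot (210.75, 278.2037037037037) [0.46457254 0.37016109 0.003     ]
scene rim [0.46573818 0.36685701 0.07      ]
scene foot [0.4658758  0.37154515 0.003     ]
top handle top 115 [ 0.46037999 -0.01079776] [0.48803385 0.00411789]
((474.19537353515625, -3.4296717643737793), (14.563749313354492, 27.673540115356445), 88.51327514648438) 0.17565451608153027
top base 537 [0.44504345 0.02468231] [0.59114263 0.16550058] ((518.1016235351562, 93.75366973876953), (128.927490234375, 138.60316467285156), 82.57855987548828)
top trough 554 [0.47191286 0.13114401 0.0740091 ] [0.51211362 0.20119193 0.09897737] ((492.84918212890625, 164.87356567382812), (71.67121887207031, 34.48290252685547), 83.55481719970703)
top mouth 413 ((485.6413269042969, 97.72920227050781), (75.03561401367188, 76.6287612915039), 83.12553405761719)
top timer 934 ((488.35284423828125, -110.74885559082031), (104.71144104003906, 201.29913330078125), 42.382347106933594)
top jar 351 ((583.3158569335938, -20.378868103027344), (79.57077026367188, 159.44558715
[... 203 characters left out ...]
48223930751
sc base 646 [0.44299691 0.01797689] [0.59798503 0.16412927] ((520.476806640625, 89.99686431884766), (129.8206329345703, 147.25558471679688), 81.03233337402344)
sc trough 102 [0.47176351 0.13002538 0.07591886] [0.50501091 0.20290818 0.09875424] ((477.61993408203125, 169.0760955810547), (75.30136108398438, 24.143022537231445), 63.9271240234375)
sc mouth 209 ((485.26959228515625, 97.85990142822266), (75.76363372802734, 76.7828598022461), 83.48328399658203)
sc timer 806 ((512.0809326171875, -84.52348327636719), (130.91502380371094, 162.7149200439453), 89.98695373535156)
sc jar 330 ((584.5352783203125, -0.11378860473632812), (81.87846374511719, 119.93095397949219), 0.1199149489402771)
```

```bash
python3 - <<'E'
from h import *
f=dict(np.load('top0.npz')); g=dict(np.load('scene0.npz'))
Q=np.concatenate([pts(f).reshape(-1,3),pts(g).reshape(-1,3)])
Q=Q[(Q[:,2]<.9)&(Q[:,2]>-.3)]
xs=np.arange(.1,.76,.05); ys=np.arange(.7,-.3,-.05)
print('y\\x',*['%5.2f'%x for x in xs])
for y in ys:
    row=[]
    for x in xs:
        m=(abs(Q[:,0]-x-.025)<.025)&(abs(Q[:,1]-y+.025)<.025)
        row.append('%5.2f'%np.percentile(Q[m,2],98) if m.sum()>3 else '  nan')
    print('%5.2f'%y,*row)
Z=lambda x,y:(130+(x+.5)/2.16-.5,200+(y+.5)/2.16-.5)
print('brown rim',ray(f,*Z(61,110),.07),'tcp2g',r.tcp_to_grasp)
E
```

```text
y\x  0.10  0.15  0.20  0.25  0.30  0.35  0.40  0.45  0.50  0.55  0.60  0.65  0.70  0.75
 0.70   nan   nan   nan   nan   nan   nan  0.00  0.00  0.00  0.00  0.50   nan   nan   nan
 0.65 -0.19 -0.19   nan   nan -0.10  0.03  0.06  0.06  0.07  0.00  0.50   nan   nan   nan
 0.60 -0.20 -0.21   nan   nan -0.14   nan  0.04  0.06  0.07  0.07  0.49   nan   nan   nan
 0.55 -0.23  0.35  0.56   nan -0.16  0.02  0.04  0.04  0.07  0.50  0.41   nan   nan   nan
 0.50  0.49  0.50  0.56 -0.21 -0.08  0.02  0.03  0.07  0.07  0.55  0.56   nan   nan   nan
 0.45  0.58  0.57  0.56   nan   nan   nan  0.00  0.06  0.07  0.62  0.63  0.39  0.35   nan
 0.40  0.33  0.33   nan   nan   nan   nan  0.07  0.07  0.00  0.63  0.63  0.18   nan   nan
 0.35   nan   nan   nan   nan   nan   nan  0.00  0.06  0.00  0.63  0.63  0.18   nan  0.16
 0.30   nan   nan   nan   nan   nan   nan  0.00  0.00  0.00  0.63  0.63  0.56  0.55  0.55
 0.25   nan   nan   nan   nan   nan   nan  0.00  0.00  0.00  0.00  0.24  0.32  0.22  0.00
 0.20  0.00   nan   nan   nan   nan   nan  0.00  0.09  0.10  0.00  0.00  0.00  0.00  0.56
 0.15  0.00   nan   nan   nan   nan   nan  0.00  0.22  0.22  0.03  0.56  0.56  0.55  0.57
 0.10  0.04 -0.00   nan   nan   nan   nan  0.22  0.22  0.22  0.29  0.56  0.56  0.55  0.58
 0.05  0.29   nan   nan   nan   nan   nan  0.00  0.17  0.06  0.44  0.56  0.56  0.55  0.58
-0.00  0.32   nan   nan   nan   nan   nan  0.02  0.18  0.00  0.31  0.56  0.56  0.55  0.59
-0.05  0.31   nan   nan   nan   nan   nan  0.02  0.02  0.00  0.00  0.56  0.56  0.55  0.58
-0.10  0.00   nan   nan   nan   nan   nan  0.00  0.02  0.25  0.29  0.56  0.56  0.55  0.58
-0.15  0.00   nan   nan   nan   nan   nan  0.02  0.02  0.29  0.37  0.55  0.55  0.57  0.58
-0.20   nan   nan   nan   nan   nan   nan  0.00  0.01  0.29  0.43  0.42  0.55  0.57  0.58
-0.25   nan   nan   nan   nan   nan   nan  0.00  0.00  0.29  0.37  0.36  0.55  0.57   nan
brown rim [0.50907887 0.46536533 0.07      ] tcp2g 0.0187
```

```bash
cat >> h.py <<'E'
from scipy.spatial.transform import Rotation as Ro
def shift(goal,yaw_deg):
    """units for a move from the present measured pose to tool-down pose with tool-x at yaw"""
    s=r.read_state(); q=s['ee_rot']; R=Ro.from_quat([q[1],q[2],q[3],q[0]])
    c,sn=np.cos(np.radians(yaw_deg)),np.sin(np.radians(yaw_deg))
    G=Ro.from_matrix(np.array([[c,sn,0],[sn,-c,0],[0,0,-1]]))
    d=R.inv().apply(np.array(goal)-s['ee_pos'])/.03
    a=np.degrees((R.inv()*G).as_rotvec())/6
    return np.round(d,3),np.round(a,3)
E
python3 - <<'E'
from h import *
f=dict(np.load('top0.npz')); g=dict(np.load('scene0.npz'))
Q=np.concatenate([pts(f).reshape(-1,3),pts(g).reshape(-1,3)])
for y0 in (.2,.25,.3,.35,.4,.45):
    m=(Q[:,1]>y0)&(Q[:,1]<y0+.05)&(Q[:,2]>.1)&(Q[:,2]<.6)&(Q[:,0]>.52)
    print(y0,np.round(np.percentile(Q[m,0],[0,2,10]),3) if m.any() else '')
print(shift([.4655,.3705,.17],-6.4))
E
```

```text
0.2 [0.609 0.617 0.65 ]
0.25 [0.588 0.593 0.595]
0.3 [0.591 0.593 0.594]
0.35 [0.59  0.593 0.593]
0.4 [0.584 0.587 0.589]
0.45 [0.589 0.591 0.592]
(array([ 0.107, 10.596,  2.032]), array([5.0000e-03, 7.0000e-03, 1.2869e+01]))
```

carry_out --targets '[{"x": 0.0,"y": 1.0,"z": 0,"az": 1.1,"gripper": -1},{"x": 0.0,"y": 2.0,"z": 0,"az": 2.2,"gripper": -1},{"x": 0.0,"y": 3.1,"z": 0.2,"az": 3.3,"gripper": -1},{"x": 0.05,"y": 4.2,"z": 0.4,"az": 4.4,"gripper": -1},{"x": 0.1,"y": 5.3,"z": 0.6,"az": 5.5,"gripper": -1},{"x": 0.1,"y": 6.4,"z": 0.8,"az": 6.6,"gripper": -1},{"x": 0.1,"y": 7.5,"z": 1.0,"az": 7.7,"gripper": -1},{"x": 0.1,"y": 8.6,"z": 1.2,"az": 8.8,"gripper": -1},{"x": 0.1,"y": 9.6,"z": 1.5,"az": 9.9,"gripper": -1},{"x": 0.1,"y": 10.6,"z": 2.0,"az": 11.0,"gripper": -1}]'

```text
schema error: expected keys x, y, z, ax, ay, az, gripper
```

```bash
python3 - <<'E'
from h import *
f=grab('wrist','w1.png'); np.savez('w1.npz',**f)
f=grab('top','t1.png')
s=r.read_state(); print(s['time'],s['ee_pos'],s['wrist_force'],s['qpos'])
print(shift([.4655,.3705,.17],-6.4))
E
```

```text
0.25 [0.16423197 0.47207716 0.23105906] [-0.21945299  0.35470046  0.20349154] [ 1.23601199e+00  2.13147043e-01 -3.47104131e-02  1.32350470e+00
 -1.82104802e-05  1.57083502e+00]
(array([ 0.103, 10.597,  2.035]), array([4.0000e-03, 4.0000e-03, 1.2869e+01]))
```

View pics/w1.png

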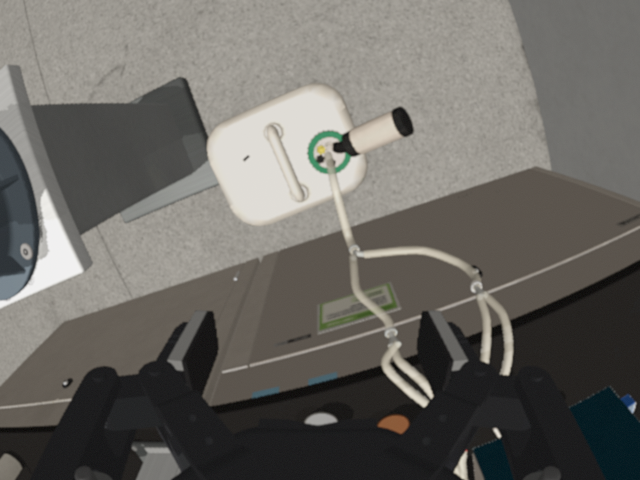

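View pics/t1.png

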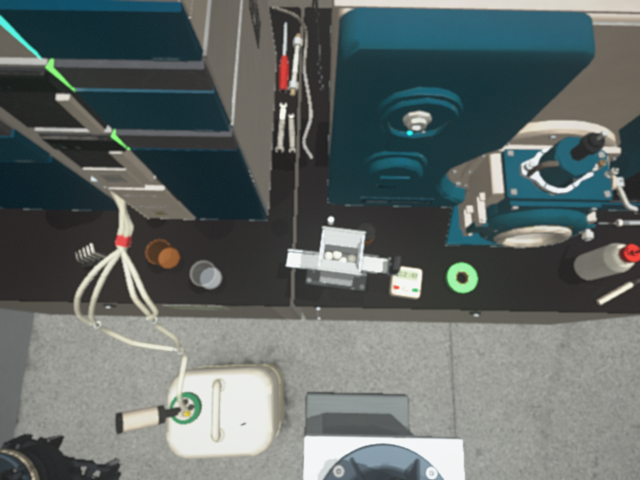

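The call was refused because all the keys must be present, and the pictures show an unchanged scene. I'll resend with every key.

carry_out --targets '[{"x": 0.0,"y": 1.0,"z": 0,"ax": 0,"ay": 0,"az": 1.1,"gripper": -1},{"x": 0.0,"y": 2.0,"z": 0,"ax": 0,"ay": 0,"az": 2.2,"gripper": -1},{"x": 0.0,"y": 3.1,"z": 0.2,"ax": 0,"ay": 0,"az": 3.3,"gripper": -1},{"x": 0.05,"y": 4.2,"z": 0.4,"ax": 0,"ay": 0,"az": 4.4,"gripper": -1},{"x": 0.1,"y": 5.3,"z": 0.6,"ax": 0,"ay": 0,"az": 5.5,"gripper": -1},{"x": 0.1,"y": 6.4,"z": 0.8,"ax": 0,"ay": 0,"az": 6.6,"gripper": -1},{"x": 0.1,"y": 7.5,"z": 1.0,"ax": 0,"ay": 0,"az": 7.7,"gripper": -1},{"x": 0.1,"y": 8.6,"z": 1.2,"ax": 0,"ay": 0,"az": 8.8,"gripper": -1},{"x": 0.1,"y": 9.6,"z": 1.5,"ax": 0,"ay": 0,"az": 9.9,"gripper": -1},{"x": 0.1,"y": 10.6,"z": 2.0,"ax": 0,"ay": 0,"az": 11.0,"gripper": -1}]'

```text
time: 1.08
ee_pos: [0.4676, 0.3701, 0.1718]
ee_rot: [-0.001, 0.999, 0.039, 0.001]
wrist_force: [0.3, 1.5, 0.2]
finger_gap: 0.0854
```

```bash
python3 - <<'E'
from h import *
f=grab('wrist','w2.png'); np.savez('w2.npz',**f)
s=r.read_state(); print(s['time'],s['ee_pos'],s['wrist_force'],s['qpos'])
print(shift([.4655,.3705,.12],-6.4))
E
```

```text
1.1333 [0.47055759 0.36739462 0.16771165] [ 0.61752555 -6.39066026 -4.72754526] [ 6.63721697e-01  4.33262589e-01  1.11007786e-01  1.25039378e+00
 -1.55172671e-03  2.16818026e+00]
(array([-0.16 , -0.118,  1.59 ]), array([0.023, 0.004, 1.7  ]))
```

View pics/w2.png

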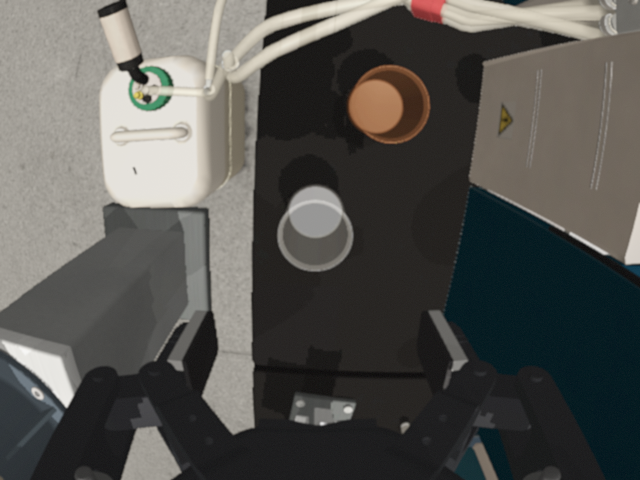

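The wrist view shows the clear beaker's rim centred at ≈(315,234) and its foot at ≈(316,212), lined up with the jaws. The brown look-alike is at (388,104), well clear. I'll use this as a second-view check on the beaker's position.

```bash
cat >> h.py <<'E'
def wray(f,u,v,zp):
    fl=240/np.tan(np.radians(float(f['vertical_fov']))/2)
    T=np.array(f['world_from_camera']); a=np.array([u-f['cx'],v-f['cy']]); rr=np.hypot(*a); th=rr/fl
    d=T[:3,:3]@np.array([*(a/max(rr,1e-9)*np.sin(th)),np.cos(th)])
    return T[:3,3]+d*(zp-T[2,3])/d[2]
E
python3 - <<'E'
from h import *
f=dict(np.load('w2.npz')); 
for p in [(278,234),(353,234),(315,197),(315,271),(315,234)]: print('rim',p,np.round(wray(f,*p,.07),4))
for p in [(289,212),(344,212),(316,239),(316,186),(316,212)]: print('foot',p,np.round(wray(f,*p,.0),4))
print(shift([.4655,.3705,.12],-6.4))
E
```

```text
rim (278, 234) [0.4403 0.3722 0.07  ]
rim (353, 234) [0.4921 0.3762 0.07  ]
rim (315, 197) [0.4639 0.4002 0.07  ]
rim (315, 271) [0.468  0.3464 0.07  ]
rim (315, 234) [0.4659 0.3742 0.07  ]
foot (289, 212) [0.4431 0.3697 0.    ]
foot (344, 212) [0.491  0.3734 0.    ]
foot (316, 239) [0.4686 0.3467 0.    ]
foot (316, 186) [0.4649 0.3945 0.    ]
foot (316, 212) [0.4666 0.3715 0.    ]
(array([-0.16 , -0.118,  1.59 ]), array([0.023, 0.004, 1.7  ]))
```

carry_out --targets '[{"x": 0,"y": 0,"z": 0.0,"ax": 0,"ay": 0,"az": 0.6,"gripper": -1},{"x": 0,"y": 0,"z": 0.0,"ax": 0,"ay": 0,"az": 1.2,"gripper": -1},{"x": 0,"y": 0,"z": 0.3,"ax": 0,"ay": 0,"az": 1.85,"gripper": -1},{"x": 0,"y": 0,"z": 0.7,"ax": 0,"ay": 0,"az": 1.85,"gripper": -1},{"x": 0,"y": 0,"z": 1.1,"ax": 0,"ay": 0,"az": 1.85,"gripper": -1},{"x": 0,"y": 0,"z": 1.5,"ax": 0,"ay": 0,"az": 1.85,"gripper": -1},{"x": 0,"y": 0,"z": 1.8,"ax": 0,"ay": 0,"az": 1.85,"gripper": -1},{"x": 0,"y": 0,"z": 2.0,"ax": 0,"ay": 0,"az": 1.85,"gripper": -1},{"x": 0,"y": 0,"z": 2.0,"ax": 0,"ay": 0,"az": 1.85,"gripper": -1},{"x": 0,"y": 0,"z": 2.0,"ax": 0,"ay": 0,"az": 1.85,"gripper": -1}]'

```text
time: 1.97
ee_pos: [0.4656, 0.3706, 0.1114]
ee_rot: [0.0, 0.998, -0.055, -0.0]
wrist_force: [0.4, 1.1, 0.5]
finger_gap: 0.0856
```

```bash
python3 - <<'E'
from h import *
f=grab('wrist','w3.png'); np.savez('w3.npz',**f)
s=r.read_state(); print(s['time'],s['ee_pos'],s['wrist_force'],s['joint_vel'])
print(shift([.466,.3712,.03],-6.4))
E
```

```text
2.0167 [0.46577371 0.37073405 0.1117925 ] [-0.12445972  0.34327443  0.25473444] [ 6.28331419e-05 -6.13819028e-03  5.50200394e-03  1.67501785e-04
 -5.60636688e-04  7.19770820e-04]
(array([ 0.005, -0.015,  2.726]), array([-0.003, -0.003,  0.02 ]))
```

View pics/w3.png

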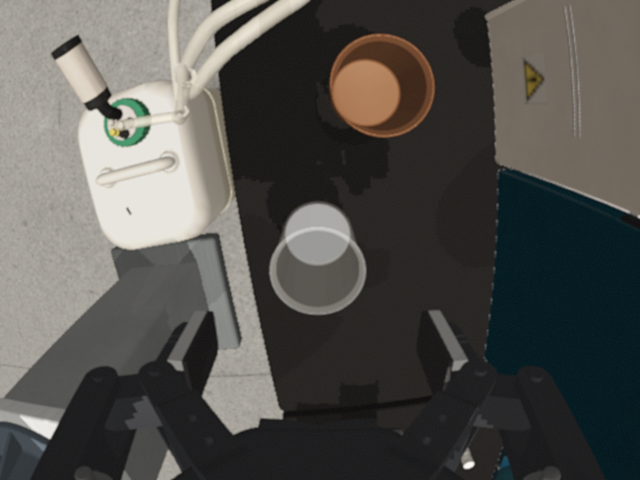

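The beaker's rim is at ≈(318,271), centred between the pads (u 195 and 440). Next I'll descend and close.

carry_out --targets '[{"x": 0,"y": 0,"z": 0.5,"ax": 0,"ay": 0,"az": 0,"gripper": -1},{"x": 0,"y": 0,"z": 1.0,"ax": 0,"ay": 0,"az": 0,"gripper": -1},{"x": 0,"y": 0,"z": 1.5,"ax": 0,"ay": 0,"az": 0,"gripper": -1},{"x": 0,"y": 0,"z": 2.0,"ax": 0,"ay": 0,"az": 0,"gripper": -1},{"x": 0,"y": 0,"z": 2.4,"ax": 0,"ay": 0,"az": 0,"gripper": -1},{"x": 0,"y": 0,"z": 2.6,"ax": 0,"ay": 0,"az": 0,"gripper": -1},{"x": 0,"y": 0,"z": 2.7,"ax": 0,"ay": 0,"az": 0,"gripper": -0.6},{"x": 0,"y": 0,"z": 2.7,"ax": 0,"ay": 0,"az": 0,"gripper": -0.3},{"x": 0,"y": 0,"z": 2.7,"ax": 0,"ay": 0,"az": 0,"gripper": 0.0},{"x": 0,"y": 0,"z": 2.7,"ax": 0,"ay": 0,"az": 0,"gripper": 0.3}]' --grip_force 30

```text
time: 2.85
ee_pos: [0.4661, 0.371, 0.0313]
ee_rot: [-0.0, 0.998, -0.055, 0.001]
wrist_force: [0.2, 0.3, 1.2]
finger_gap: 0.0506
```

carry_out --targets '[{"x": 0,"y": 0,"z": 0,"ax": 0,"ay": 0,"az": 0,"gripper": 0.5},{"x": 0,"y": 0,"z": 0,"ax": 0,"ay": 0,"az": 0,"gripper": 0.5},{"x": 0,"y": 0,"z": 0,"ax": 0,"ay": 0,"az": 0,"gripper": 0.5},{"x": 0,"y": 0,"z": 0,"ax": 0,"ay": 0,"az": 0,"gripper": 0.5},{"x": 0,"y": 0,"z": 0,"ax": 0,"ay": 0,"az": 0,"gripper": 0.5},{"x": 0,"y": 0,"z": -0.1,"ax": 0,"ay": 0,"az": 0,"gripper": 0.5},{"x": 0,"y": 0,"z": -0.2,"ax": 0,"ay": 0,"az": 0,"gripper": 0.5},{"x": 0,"y": 0,"z": -0.3,"ax": 0,"ay": 0,"az": 0,"gripper": 0.5},{"x": 0,"y": 0,"z": -0.3,"ax": 0,"ay": 0,"az": 0,"gripper": 0.5},{"x": 0,"y": 0,"z": -0.3,"ax": 0,"ay": 0,"az": 0,"gripper": 0.5}]'

```text
time: 3.68
ee_pos: [0.4657, 0.3706, 0.0395]
ee_rot: [-0.0, 0.998, -0.055, 0.0]
wrist_force: [0.5, -0.0, -1.1]
finger_gap: 0.0509
```

```bash
python3 - <<'E'
from h import *
f=grab('wrist','w4.png'); np.savez('w4.npz',**f)
s=r.read_state(); print(s['time'],s['ee_pos'],s['wrist_force'],s['finger_gap'])
f=grab('scene'); cv2.imwrite('pics/s4.png',cv2.resize(f['image'][150:350,200:400][:,:,::-1],None,fx=3,fy=3,interpolation=cv2.INTER_CUBIC))
E
```

```text
3.7333 [0.46563202 0.37054932 0.03932594] [ 0.00598454 -0.96057664 -2.3176311 ] 0.0505710819536509
```

View pics/s4.png

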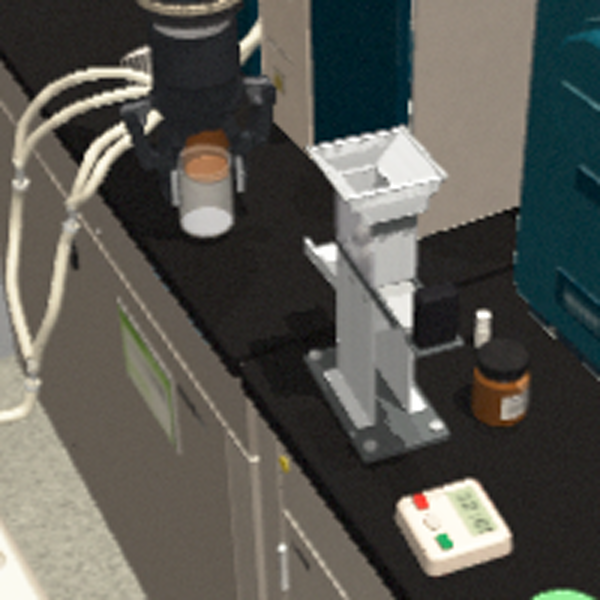

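View pics/w4.png

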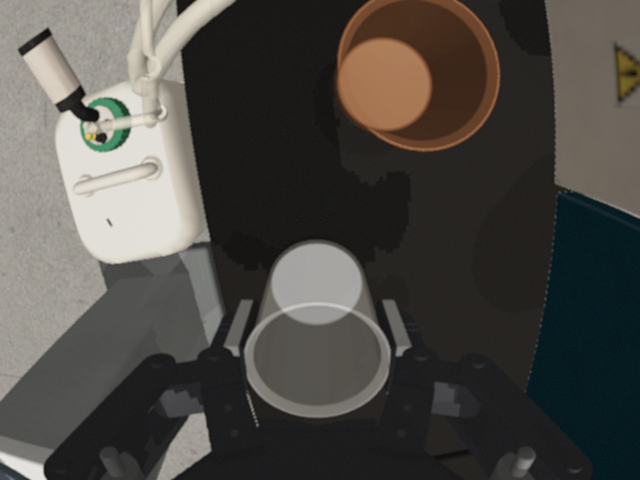

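```bash
python3 - <<'E'
from h import *
f=dict(np.load('top0.npz')); P=pts(f)
im=f['image'][235:285,275:425][:,:,::-1]
cv2.imwrite('pics/hopz.png',cv2.resize(im,None,fx=5.3,fy=5.3,interpolation=cv2.INTER_CUBIC))
d=np.array([np.cos(np.radians(83.6)),np.sin(np.radians(83.6))]); n=np.array([d[1],-d[0]])
c=np.array([.4855,.0978])
for nm in ('top0','scene0'):
    Q=pts(dict(np.load(nm+'.npz'))).reshape(-1,3)
    a=(Q[:,:2]-c)@d; b=(Q[:,:2]-c)@n
    for h0 in (.06,):
        m=(a>.04)&(a<.13)&(abs(b)<.03)&(Q[:,2]>.07)&(Q[:,2]<.11)
        for lo in np.arange(.05,.11,.01):
            k=m&(a>lo)&(a<lo+.01)
            if k.sum(): print(nm,'a %.2f'%lo,k.sum(),'b',np.round([b[k].min(),b[k].max()],4),'z',np.round(np.percentile(Q[k,2],[5,50,95]),4))
        print('a max',np.sort(a[m])[-8:].round(4))
    m=(a<-.08)&(a>-.13)&(abs(b)<.03)&(Q[:,2]>.165)
    print('handle a',a[m].min(),a[m].max(),b[m].min(),b[m].max())
    m=(abs(Q[:,2]-.218)<.004)&(abs(a)<.06)&(abs(b)<.06)
    print('mouth',a[m].min(),a[m].max(),b[m].min(),b[m].max())
E
```

```text
top0 a 0.05 88 b [-0.0173  0.016 ] z [0.0821 0.0856 0.0975]
top0 a 0.06 88 b [-0.0173  0.0171] z [0.0822 0.0847 0.0962]
top0 a 0.07 88 b [-0.0172  0.0164] z [0.08   0.0831 0.0949]
top0 a 0.08 84 b [-0.0174  0.0166] z [0.079  0.0813 0.0932]
top0 a 0.09 88 b [-0.0173  0.0165] z [0.0775 0.0805 0.0912]
top0 a 0.10 27 b [-0.017   0.0155] z [0.0757 0.0791 0.0885]
a max [0.1022 0.1026 0.1026 0.1027 0.1028 0.1028 0.1029 0.1033]
handle a -0.10976079182215893 -0.09396230543775702 -0.015090526386350788 0.014913042964316428
mouth -0.03787425848076277 0.03776501523274664 -0.0381359972348808 0.03845643469595602
scene0 a 0.05 8 b [-0.0175 -0.0152] z [0.0857 0.093  0.0962]
scene0 a 0.06 10 b [-0.0174 -0.0043] z [0.0825 0.0882 0.094 ]
scene0 a 0.07 13 b [-0.0171 -0.0012] z [0.0813 0.0832 0.0946]
scene0 a 0.08 22 b [-0.0181  0.0034] z [0.0799 0.0815 0.0908]
scene0 a 0.09 18 b [-0.0175  0.0068] z [0.0785 0.0805 0.0909]
scene0 a 0.10 9 b [-0.0177  0.0083] z [0.0772 0.0787 0.0882]
a max [0.1002 0.1012 0.1013 0.1018 0.1019 0.1023 0.1039 0.1042]
handle a -0.11266195314417629 -0.0947555183556258 -0.016273826736788587 0.013590671352382679
mouth -0.03777425905436709 0.03790394857543589 -0.03869376040895461 0.038200721272668804
```

View pics/hopz.png

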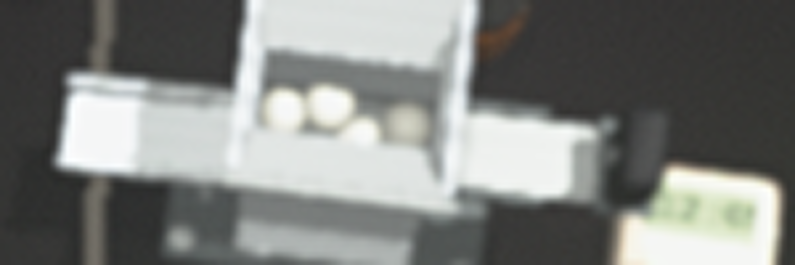

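The hopper frame agrees across views: lip at a=103 mm, handle about 3 mm out, mouth centred. Four balls are visible in the bin and the beaker is held upright. I'll carry it to a point 62 mm past the lip, still clear of the spout.

carry_out --targets '[{"x": 0.15,"y": 0.3,"z": 0,"ax": 0,"ay": 0,"az": 0,"gripper": 0.5},{"x": 0.4,"y": 0.8,"z": 0,"ax": 0,"ay": 0,"az": 0,"gripper": 0.5},{"x": 0.65,"y": 1.35,"z": 0,"ax": 0,"ay": 0,"az": 0,"gripper": 0.5},{"x": 0.9,"y": 1.9,"z": 0,"ax": 0,"ay": 0,"az": 0,"gripper": 0.5},{"x": 1.15,"y": 2.4,"z": 0,"ax": 0,"ay": 0,"az": 0,"gripper": 0.5},{"x": 1.4,"y": 2.9,"z": 0,"ax": 0,"ay": 0,"az": 0,"gripper": 0.5},{"x": 1.55,"y": 3.25,"z": 0,"ax": 0,"ay": 0,"az": 0,"gripper": 0.5},{"x": 1.65,"y": 3.45,"z": 0.1,"ax": 0,"ay": 0,"az": 0,"gripper": 0.5},{"x": 1.65,"y": 3.45,"z": 0.2,"ax": 0,"ay": 0,"az": 0,"gripper": 0.5},{"x": 1.65,"y": 3.45,"z": 0.2,"ax": 0,"ay": 0,"az": 0,"gripper": 0.5}]'

```text
time: 4.62
ee_pos: [0.5031, 0.2621, 0.0325]
ee_rot: [0.0, 0.998, -0.055, -0.0]
wrist_force: [0.1, 1.3, -1.3]
finger_gap: 0.0508
```

```bash
cat >> h.py <<'E'
C=np.array([.4855,.0978]); D=np.array([np.cos(np.radians(83.6)),np.sin(np.radians(83.6))]); N=np.array([D[1],-D[0]])
def ab(p): p=np.array(p)[:2]-C; return np.round([p@D,p@N],4)
E
python3 - <<'E'
from h import *
f=grab('wrist','w5.png'); np.savez('w5.npz',**f)
s=r.read_state(); print(s['time'],s['ee_pos'],ab(s['ee_pos']),s['wrist_force'],s['finger_gap'])
f=grab('scene'); cv2.imwrite('pics/s5.png',cv2.resize(f['image'][170:320,250:400][:,:,::-1],None,fx=4,fy=4,interpolation=cv2.INTER_CUBIC))
E
```

```text
4.6667 [0.50308052 0.2625534  0.03279901] [ 0.1657 -0.0009] [-0.23676733  0.05475879 -1.79497511] 0.05071725562538068
```

View pics/s5.png

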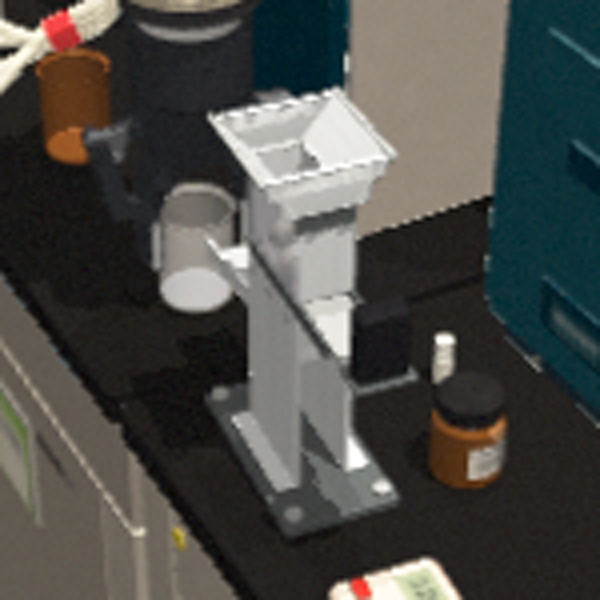

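View pics/w5.png

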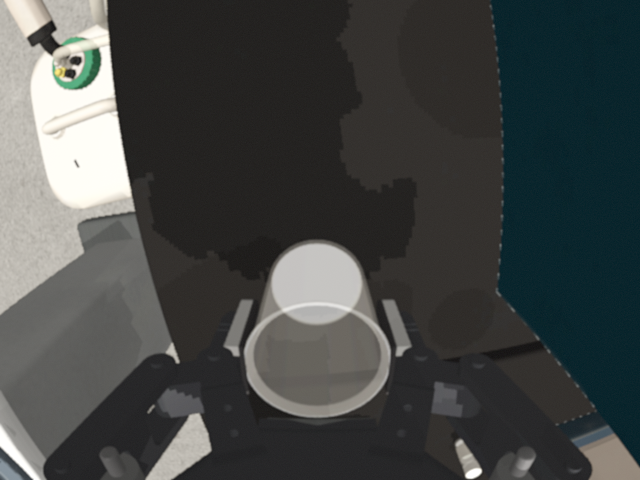

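```bash
python3 - <<'E'
from h import *
f=dict(np.load('w5.npz'))
for p in [(317,303),(317,417),(244,358),(391,358)]: print(ab(wray(f,*p,.0725)))
for p in [(317,324),(317,240),(271,283),(362,283)]: print('foot',ab(wray(f,*p,.003)))
E
```

```text
[ 0.1935 -0.0008]
[ 0.1424 -0.0007]
[ 0.1711 -0.026 ]
[0.1712 0.0247]
foot [ 0.1421 -0.0009]
foot [ 0.1901 -0.0009]
foot [ 0.1666 -0.0245]
foot [0.1668 0.0222]
```

carry_out --targets '[{"x": 0.0,"y": 0.15,"z": 0,"ax": 0,"ay": 0,"az": 0,"gripper": 0.5},{"x": 0.0,"y": 0.4,"z": 0,"ax": 0,"ay": 0,"az": 0,"gripper": 0.5},{"x": 0.03,"y": 0.65,"z": 0,"ax": 0,"ay": 0,"az": 0,"gripper": 0.5},{"x": 0.03,"y": 0.9,"z": 0,"ax": 0,"ay": 0,"az": 0,"gripper": 0.5},{"x": 0.03,"y": 1.15,"z": 0,"ax": 0,"ay": 0,"az": 0,"gripper": 0.5},{"x": 0.03,"y": 1.35,"z": 0,"ax": 0,"ay": 0,"az": 0,"gripper": 0.5},{"x": 0.03,"y": 1.5,"z": 0,"ax": 0,"ay": 0,"az": 0,"gripper": 0.5},{"x": 0.03,"y": 1.56,"z": 0,"ax": 0,"ay": 0,"az": 0,"gripper": 0.5},{"x": 0.03,"y": 1.56,"z": 0,"ax": 0,"ay": 0,"az": 0,"gripper": 0.5},{"x": 0.03,"y": 1.56,"z": 0.0,"ax": 0,"ay": 0,"az": 0,"gripper": 0.5}]'

```text
time: 5.55
ee_pos: [0.4994, 0.2157, 0.0334]
ee_rot: [-0.0, 0.998, -0.055, 0.0]
wrist_force: [0.0, 0.4, -0.7]
finger_gap: 0.0505
```

```bash
python3 - <<'E'
from h import *
f=grab('wrist','w6.png'); np.savez('w6.npz',**f)
s=r.read_state(); print(s['time'],s['ee_pos'],ab(s['ee_pos']),s['wrist_force'],s['finger_gap'])
f=grab('scene'); cv2.imwrite('pics/s6.png',cv2.resize(f['image'][170:320,250:400][:,:,::-1],None,fx=4,fy=4,interpolation=cv2.INTER_CUBIC))
E
```

```text
5.6 [0.49935287 0.21587183 0.03335336] [0.1189 0.0006] [ 0.8515924   0.07773525 -1.67026317] 0.050516709216210195
```

View pics/s6.png

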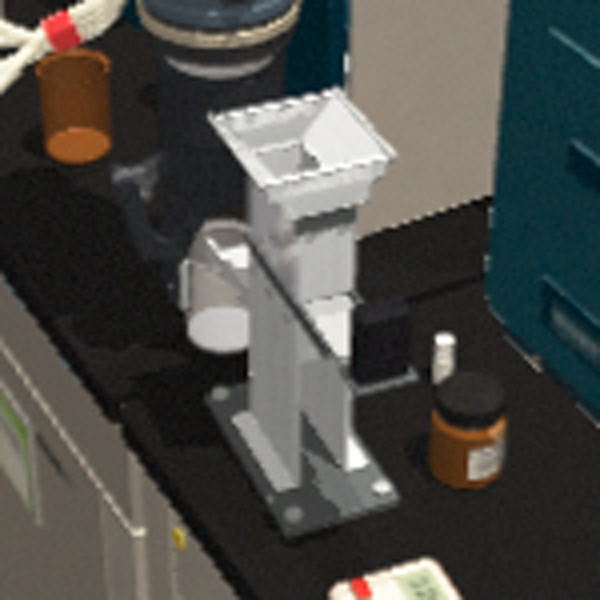

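View pics/w6.png

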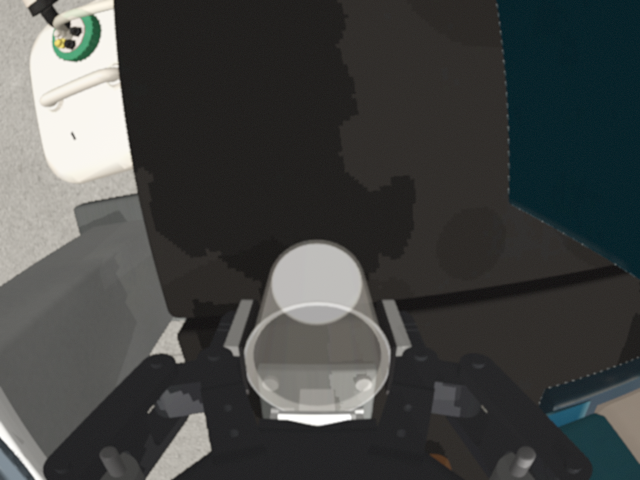

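The rim now reaches under the lip (bright lip edge at ≈(315,416) in the wrist view) with no contact force. I'll lower 3 mm and open.

carry_out --targets '[{"x": 0,"y": 0,"z": 0.03,"ax": 0,"ay": 0,"az": 0,"gripper": 0.5},{"x": 0,"y": 0,"z": 0.06,"ax": 0,"ay": 0,"az": 0,"gripper": 0.5},{"x": 0,"y": 0,"z": 0.1,"ax": 0,"ay": 0,"az": 0,"gripper": 0.5},{"x": 0,"y": 0,"z": 0.1,"ax": 0,"ay": 0,"az": 0,"gripper": 0.5},{"x": 0,"y": 0,"z": 0.1,"ax": 0,"ay": 0,"az": 0,"gripper": 0.1},{"x": 0,"y": 0,"z": 0.1,"ax": 0,"ay": 0,"az": 0,"gripper": -0.2},{"x": 0,"y": 0,"z": 0.1,"ax": 0,"ay": 0,"az": 0,"gripper": -0.5},{"x": 0,"y": 0,"z": 0.1,"ax": 0,"ay": 0,"az": 0,"gripper": -0.8},{"x": 0,"y": 0,"z": 0.1,"ax": 0,"ay": 0,"az": 0,"gripper": -1},{"x": 0,"y": 0,"z": 0.1,"ax": 0,"ay": 0,"az": 0,"gripper": -1}]'

```text
time: 6.48
ee_pos: [0.4992, 0.2157, 0.0301]
ee_rot: [0.0, 0.998, -0.055, -0.0]
wrist_force: [0.2, 0.1, -0.4]
finger_gap: 0.0853
```

```bash
python3 - <<'E'
from h import *
f=grab('wrist','w7.png'); np.savez('w7.npz',**f)
s=r.read_state(); print(s['time'],s['ee_pos'],ab(s['ee_pos']),s['wrist_force'],s['finger_gap'])
E
```

```text
6.5333 [0.49918774 0.21565471 0.03014165] [0.1186 0.0005] [-0.09214639 -0.87860407 -0.59078394] 0.08568100348572359
```

View pics/w7.png

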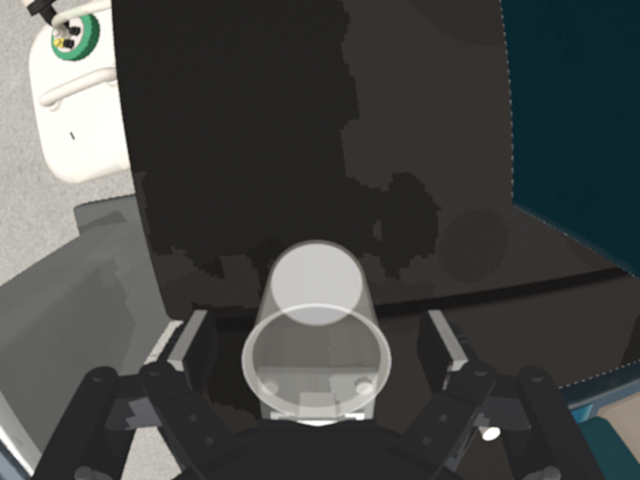

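The beaker is released, standing upright at (317,358), with the lip over its rim. I'll rise straight up.

carry_out --targets '[{"x": 0,"y": 0,"z": -0.3,"ax": 0,"ay": 0,"az": 0,"gripper": -1},{"x": 0,"y": 0,"z": -0.8,"ax": 0,"ay": 0,"az": 0,"gripper": -1},{"x": 0,"y": 0,"z": -1.6,"ax": 0,"ay": 0,"az": 0,"gripper": -1},{"x": 0,"y": 0,"z": -2.5,"ax": 0,"ay": 0,"az": 0,"gripper": -1},{"x": 0,"y": 0,"z": -3.5,"ax": 0,"ay": 0,"az": 0,"gripper": -1},{"x": 0,"y": 0,"z": -4.5,"ax": 0,"ay": 0,"az": 0,"gripper": -1},{"x": 0,"y": 0,"z": -5.5,"ax": 0,"ay": 0,"az": 0,"gripper": -1},{"x": 0,"y": 0,"z": -6.5,"ax": 0,"ay": 0,"az": 0,"gripper": -1},{"x": 0,"y": 0,"z": -7.4,"ax": 0,"ay": 0,"az": 0,"gripper": -1},{"x": 0,"y": 0,"z": -8.2,"ax": 0,"ay": 0,"az": 0,"gripper": -1}]'

```text
time: 7.37
ee_pos: [0.4991, 0.2155, 0.2791]
ee_rot: [-0.0, 0.998, -0.055, 0.001]
wrist_force: [1.0, -0.1, -0.8]
finger_gap: 0.0854
```

```bash
python3 - <<'E'
from h import *
f=grab('wrist','w8.png'); np.savez('w8.npz',**f)
s=r.read_state(); print(s['time'],s['ee_pos'],ab(s['ee_pos']),s['wrist_force'],s['qpos'])
E
```

```text
7.4167 [0.50006704 0.21599429 0.28309459] [0.1191 0.0013] [-1.86995534 -1.25667193  4.01702609] [4.07715552e-01 3.01861832e-01 2.12242423e-01 1.47487906e+00
 1.85694905e-05 2.08819240e+00]
```

View pics/w8.png

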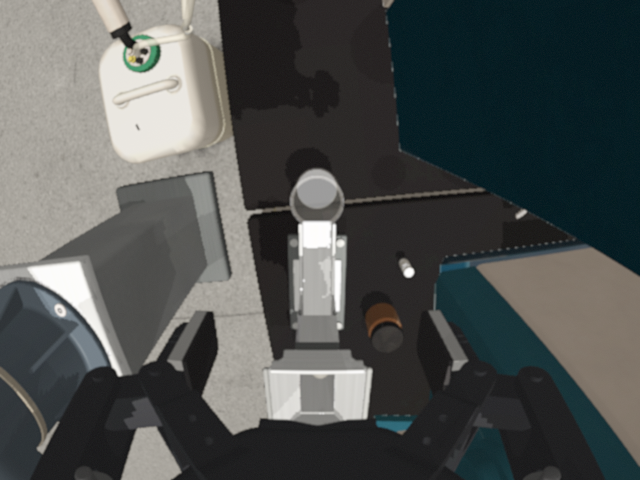

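```bash
python3 - <<'E'
from h import *
f=dict(np.load('w8.npz'))
for p in [(317,170),(291,196),(344,196),(318,190)]: print(ab(wray(f,*p,.07)))
print('lip',ab(wray(f,317,222,.08)),ab(wray(f,299,222,.091)),ab(wray(f,335,222,.091)))
im=f['image'][150:280,260:380][:,:,::-1]
cv2.imwrite('pics/w8z.png',cv2.resize(im,None,fx=4.5,fy=4.5,interpolation=cv2.INTER_CUBIC))
E
```

```text
[0.1516 0.0004]
[ 0.1262 -0.0246]
[0.1263 0.0266]
[0.1321 0.0014]
lip [0.1029 0.0005] [ 0.1061 -0.0162] [0.1062 0.0172]
```

View pics/w8z.png

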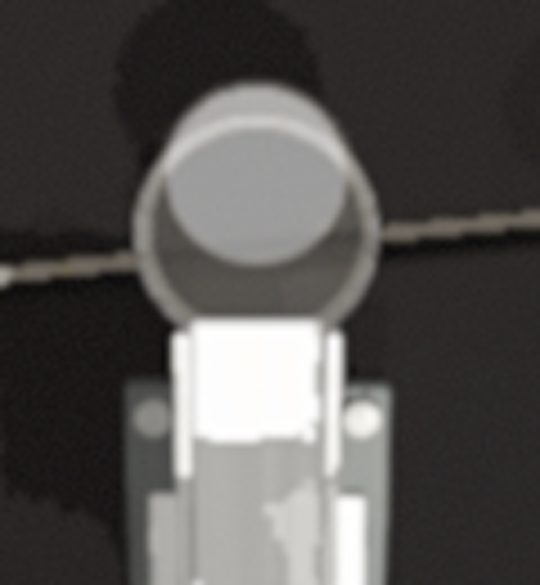

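```bash
python3 - <<'E'
from h import *
f=dict(np.load('w8.npz'))
print(ab(wray(f,317,175.3,.07)),ab(wray(f,317,202,.07)),[ab(wray(f,317,168,z)) for z in(0,.003)],ab(wray(f,317,209,.003)))
E
```

```text
[0.1464 0.0004] [0.1202 0.0005] [array([0.1437, 0.0005]), array([0.1441, 0.0005])] [0.0961 0.0006]
```

The beaker axis is 17 mm past the lip, inside the 12–22 mm window. Next I'll go over the hopper to the handle, turning 90°.

carry_out --targets '[{"x": 0,"y": 0.2,"z": 0,"ax": 0,"ay": 0,"az": -0.5,"gripper": -1},{"x": 0,"y": 0.6,"z": 0,"ax": 0,"ay": 0,"az": -1.4,"gripper": -1},{"x": 0,"y": 1.2,"z": 0,"ax": 0,"ay": 0,"az": -2.4,"gripper": -1},{"x": 0,"y": 2.0,"z": 0,"ax": 0,"ay": 0,"az": -3.4,"gripper": -1},{"x": 0,"y": 2.8,"z": 0,"ax": 0,"ay": 0,"az": -4.4,"gripper": -1},{"x": 0,"y": 3.6,"z": 0,"ax": 0,"ay": 0,"az": -5.4,"gripper": -1},{"x": 0,"y": 4.4,"z": 0,"ax": 0,"ay": 0,"az": -6.4,"gripper": -1},{"x": 0,"y": 5.2,"z": 0,"ax": 0,"ay": 0,"az": -7.4,"gripper": -1},{"x": 0,"y": 6.0,"z": 0,"ax": 0,"ay": 0,"az": -8.4,"gripper": -1},{"x": 0,"y": 6.7,"z": 0,"ax": 0,"ay": 0,"az": -9.4,"gripper": -1}]'

```text
time: 8.25
ee_pos: [0.4767, 0.0145, 0.2768]
ee_rot: [0.0, 0.905, 0.426, 0.0]
wrist_force: [-0.2, 0.2, 0.4]
finger_gap: 0.0858
```

```bash
python3 - <<'E'
from h import *
s=r.read_state(); print(s['time'],s['ee_pos'],ab(s['ee_pos']),s['wrist_force'],s['qpos'])
h=C-.1025*D; print(h, shift([h[0],h[1],.24],83.6))
E
```

```text
8.25 [0.47674056 0.0145193  0.27680349] [-0.0837  0.0006] [-0.24691473  0.15365368  0.37542376] [ 3.05326715e-02  1.61867632e-01  1.72158914e-02  1.42577123e+00
 -1.31072580e-04  7.21648672e-01]
[ 0.47407443 -0.00406121] (array([-0.534,  0.326,  1.227]), array([ 4.000e-03, -0.000e+00, -5.533e+00]))
```

carry_out --targets '[{"x": -0.1,"y": 0.07,"z": 0,"ax": 0,"ay": 0,"az": -1.0,"gripper": -0.3},{"x": -0.2,"y": 0.14,"z": 0,"ax": 0,"ay": 0,"az": -2.0,"gripper": -0.3},{"x": -0.3,"y": 0.2,"z": 0,"ax": 0,"ay": 0,"az": -3.0,"gripper": -0.3},{"x": -0.42,"y": 0.28,"z": 0.2,"ax": 0,"ay": 0,"az": -4.0,"gripper": -0.3},{"x": -0.5,"y": 0.33,"z": 0.4,"ax": 0,"ay": 0,"az": -5.0,"gripper": -0.3},{"x": -0.56,"y": 0.37,"z": 0.7,"ax": 0,"ay": 0,"az": -5.6,"gripper": -0.3},{"x": -0.56,"y": 0.37,"z": 1.0,"ax": 0,"ay": 0,"az": -5.6,"gripper": -0.3},{"x": -0.56,"y": 0.37,"z": 1.2,"ax": 0,"ay": 0,"az": -5.6,"gripper": -0.3},{"x": -0.56,"y": 0.37,"z": 1.2,"ax": 0,"ay": 0,"az": -5.6,"gripper": -0.3},{"x": -0.56,"y": 0.37,"z": 1.2,"ax": 0,"ay": 0,"az": -5.6,"gripper": -0.3}]'

```text
time: 9.08
ee_pos: [0.4748, -0.004, 0.2403]
ee_rot: [-0.0, 0.745, 0.667, -0.0]
wrist_force: [-1.1, -0.2, 0.2]
finger_gap: 0.0555
```

```bash
python3 - <<'E'
from h import *
f=grab('wrist','w9.png'); np.savez('w9.npz',**f)
s=r.read_state(); print(s['time'],s['ee_pos'],ab(s['ee_pos']),s['wrist_force'],s['finger_gap'])
h=C-.1025*D; print(h, shift([h[0],h[1],.147],83.6))
f=grab('scene'); cv2.imwrite('pics/s9.png',cv2.resize(f['image'][150:320,250:420][:,:,::-1],None,fx=3.5,fy=3.5,interpolation=cv2.INTER_CUBIC))
E
```

```text
9.1333 [ 0.47504345 -0.00400718  0.24061184] [-0.1023  0.001 ] [-0.28121683 -0.24824926  0.22190091] 0.05562275619082753
[ 0.47407443 -0.00406121] (array([-0.005, -0.032,  3.12 ]), array([ 0.001, -0.   ,  0.008]))
```

View pics/w9.png

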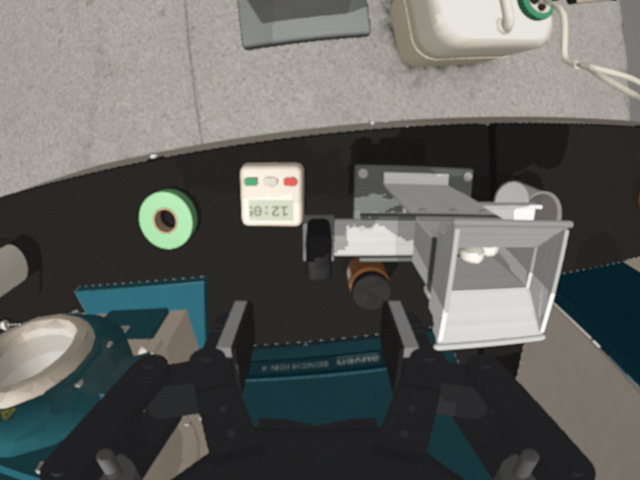

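View pics/s9.png

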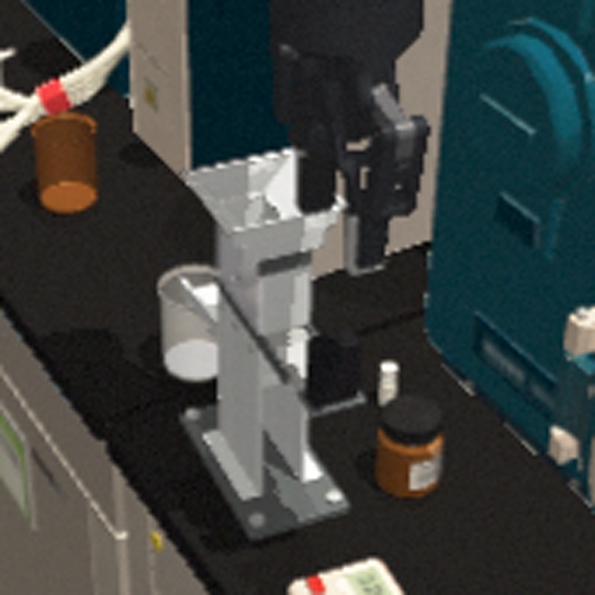

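The handle's top at ≈(318,250) is centred between the pads (midpoint u≈316) and the inner finger clears the bin mouth by about 20 mm. I'll descend and grip.

carry_out --targets '[{"x": 0,"y": -0.02,"z": 0.4,"ax": 0,"ay": 0,"az": 0,"gripper": -0.3},{"x": 0,"y": -0.02,"z": 0.9,"ax": 0,"ay": 0,"az": 0,"gripper": -0.3},{"x": 0,"y": -0.02,"z": 1.4,"ax": 0,"ay": 0,"az": 0,"gripper": -0.3},{"x": 0,"y": -0.02,"z": 1.9,"ax": 0,"ay": 0,"az": 0,"gripper": -0.3},{"x": 0,"y": -0.02,"z": 2.4,"ax": 0,"ay": 0,"az": 0,"gripper": -0.3},{"x": 0,"y": -0.02,"z": 2.8,"ax": 0,"ay": 0,"az": 0,"gripper": -0.3},{"x": 0,"y": -0.02,"z": 3.0,"ax": 0,"ay": 0,"az": 0,"gripper": -0.3},{"x": 0,"y": -0.02,"z": 3.1,"ax": 0,"ay": 0,"az": 0,"gripper": -0.3},{"x": 0,"y": -0.02,"z": 3.1,"ax": 0,"ay": 0,"az": 0,"gripper": 0.0},{"x": 0,"y": -0.02,"z": 3.1,"ax": 0,"ay": 0,"az": 0,"gripper": 0.2}]' --grip_force 40

```text
time: 10.02
ee_pos: [0.4748, -0.004, 0.148]
ee_rot: [0.0, 0.745, 0.667, 0.0]
wrist_force: [0.2, 0.7, 0.7]
finger_gap: 0.0342
```

carry_out --targets '[{"x": 0,"y": 0,"z": 0,"ax": 0,"ay": 0,"az": 0,"gripper": 0.4},{"x": 0,"y": 0,"z": 0,"ax": 0,"ay": 0,"az": 0,"gripper": 0.5},{"x": 0,"y": 0,"z": 0,"ax": 0,"ay": 0,"az": 0,"gripper": 0.6},{"x": 0,"y": 0,"z": 0,"ax": 0,"ay": 0,"az": 0,"gripper": 0.7},{"x": 0,"y": 0,"z": 0,"ax": 0,"ay": 0,"az": 0,"gripper": 0.8},{"x": 0,"y": 0,"z": 0,"ax": 0,"ay": 0,"az": 0,"gripper": 0.8},{"x": 0,"y": 0,"z": 0,"ax": 0,"ay": 0,"az": 0,"gripper": 0.8},{"x": 0,"y": 0,"z": 0,"ax": 0,"ay": 0,"az": 0,"gripper": 0.8},{"x": 0,"y": 0,"z": 0,"ax": 0,"ay": 0,"az": 0,"gripper": 0.8},{"x": 0,"y": 0,"z": 0,"ax": 0,"ay": 0,"az": 0,"gripper": 0.8}]'

```text
time: 10.85
ee_pos: [0.4747, -0.004, 0.1478]
ee_rot: [0.0, 0.745, 0.667, 0.0]
wrist_force: [-0.1, 1.1, 4.8]
finger_gap: 0.0155
```

```bash
python3 - <<'E'
from h import *
f=grab('wrist','w10.png'); np.savez('w10.npz',**f)
s=r.read_state(); print(s['time'],s['ee_pos'],ab(s['ee_pos']),s['wrist_force'],s['finger_gap'])
f=grab('scene'); cv2.imwrite('pics/s10.png',cv2.resize(f['image'][150:320,250:420][:,:,::-1],None,fx=3.5,fy=3.5,interpolation=cv2.INTER_CUBIC))
E
```

```text
10.9 [ 0.4747303  -0.00398504  0.1477966 ] [-0.1024  0.0006] [-0.15460881  0.32300549  5.21082662] 0.01549473784033557
```

View pics/w10.png

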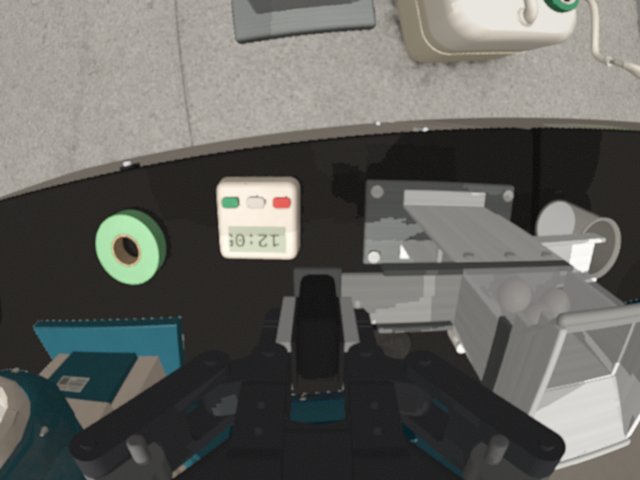

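View pics/s10.png

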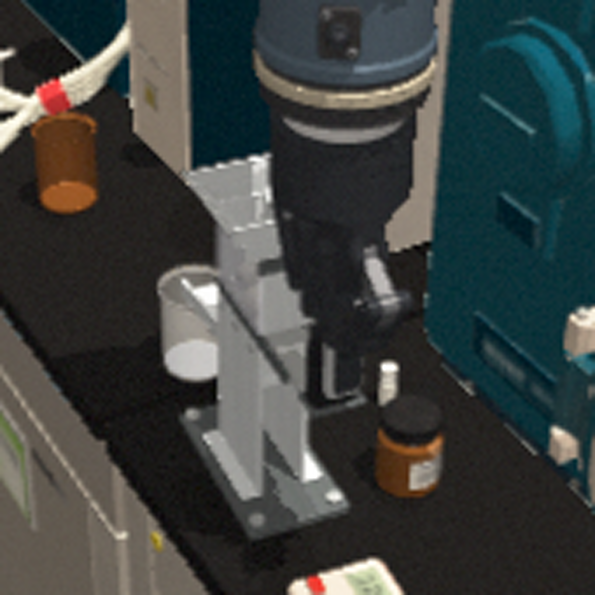

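The handle is gripped (gap 15.5 mm against 16 mm), the beaker is in place, and two of the balls are visible in the bin. I'll pull the gate to its stop.

carry_out --targets '[{"x": -0.1,"y": 0,"z": 0,"ax": 0,"ay": 0,"az": 0,"gripper": 0.8},{"x": -0.35,"y": 0,"z": 0,"ax": 0,"ay": 0,"az": 0,"gripper": 0.8},{"x": -0.65,"y": 0,"z": 0,"ax": 0,"ay": 0,"az": 0,"gripper": 0.8},{"x": -0.95,"y": 0,"z": 0,"ax": 0,"ay": 0,"az": 0,"gripper": 0.8},{"x": -1.25,"y": 0,"z": 0,"ax": 0,"ay": 0,"az": 0,"gripper": 0.8},{"x": -1.55,"y": 0,"z": 0,"ax": 0,"ay": 0,"az": 0,"gripper": 0.8},{"x": -1.8,"y": 0,"z": 0,"ax": 0,"ay": 0,"az": 0,"gripper": 0.8},{"x": -2.0,"y": 0,"z": 0,"ax": 0,"ay": 0,"az": 0,"gripper": 0.8},{"x": -2.1,"y": 0,"z": 0,"ax": 0,"ay": 0,"az": 0,"gripper": 0.8},{"x": -2.14,"y": 0,"z": 0,"ax": 0,"ay": 0,"az": 0,"gripper": 0.8}]'

```text
time: 11.78
ee_pos: [0.4677, -0.0668, 0.1478]
ee_rot: [-0.001, 0.745, 0.667, 0.002]
wrist_force: [2.1, 21.9, 5.2]
finger_gap: 0.0156
```

```bash
python3 - <<'E'
from h import *
f=grab('wrist','w11.png'); np.savez('w11.npz',**f)
s=r.read_state(); print(s['time'],s['ee_pos'],ab(s['ee_pos']),s['wrist_force'],s['finger_gap'])
f=grab('scene'); cv2.imwrite('pics/s11.png',cv2.resize(f['image'][150:320,250:420][:,:,::-1],None,fx=3.5,fy=3.5,interpolation=cv2.INTER_CUBIC))
E
```

```text
11.8333 [ 0.46778091 -0.06679706  0.14780565] [-0.1655  0.0007] [-0.15034569 12.73992196  5.74197446] 0.015327316109204282
```

View pics/w11.png

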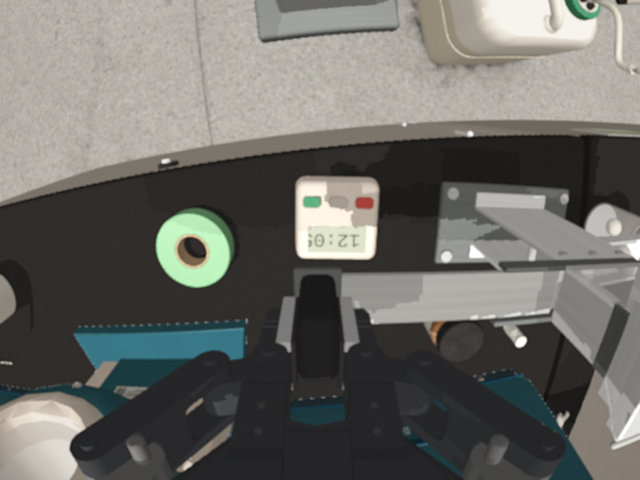

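View pics/s11.png

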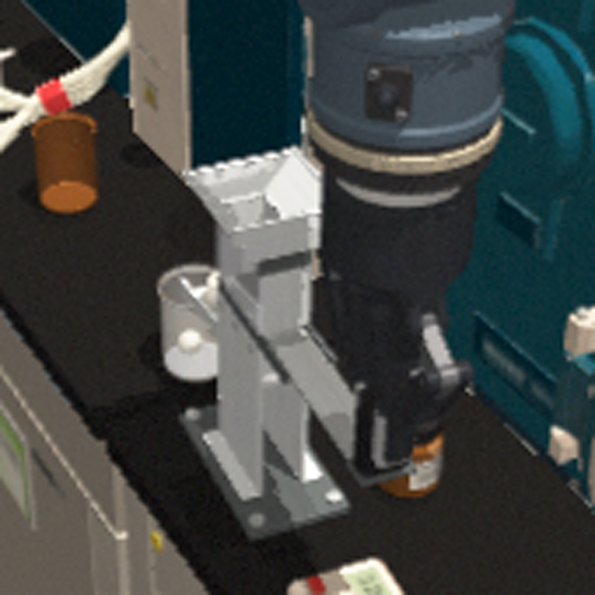

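The gate is at its stop (a=−0.1655, 13–22 N reaction). One ball is already in the beaker (s11 ≈(188,340)) and another is on the trough. I'll wait for the rest.

carry_out --targets '[{"x": 0,"y": 0,"z": 0,"ax": 0,"ay": 0,"az": 0,"gripper": 0.8},{"x": 0,"y": 0,"z": 0,"ax": 0,"ay": 0,"az": 0,"gripper": 0.8},{"x": 0,"y": 0,"z": 0,"ax": 0,"ay": 0,"az": 0,"gripper": 0.8},{"x": 0,"y": 0,"z": 0,"ax": 0,"ay": 0,"az": 0,"gripper": 0.8},{"x": 0,"y": 0,"z": 0,"ax": 0,"ay": 0,"az": 0,"gripper": 0.8},{"x": 0,"y": 0,"z": 0,"ax": 0,"ay": 0,"az": 0,"gripper": 0.8},{"x": 0,"y": 0,"z": 0,"ax": 0,"ay": 0,"az": 0,"gripper": 0.8},{"x": 0,"y": 0,"z": 0,"ax": 0,"ay": 0,"az": 0,"gripper": 0.8},{"x": 0,"y": 0,"z": 0,"ax": 0,"ay": 0,"az": 0,"gripper": 0.8},{"x": 0,"y": 0,"z": 0,"ax": 0,"ay": 0,"az": 0,"gripper": 0.8}]'

```text
time: 12.72
ee_pos: [0.4677, -0.0668, 0.1478]
ee_rot: [-0.001, 0.745, 0.668, 0.001]
wrist_force: [0.4, 11.4, 4.8]
finger_gap: 0.0153
```

```bash
python3 - <<'E'
from h import *
s=r.read_state(); print(s['time'],ab(s['ee_pos']),s['wrist_force'])
f=grab('scene'); a=cv2.resize(f['image'][160:280,250:370][:,:,::-1],(480,480),interpolation=cv2.INTER_CUBIC)
f=grab('top'); b=cv2.resize(f['image'][220:300,270:350][:,:,::-1],(320,320),interpolation=cv2.INTER_CUBIC)
o=np.zeros((480,800,3),np.uint8); o[:,:480]=a; o[:320,480:]=b
cv2.imwrite('pics/s12.png',o)
E
```

```text
12.7167 [-0.1655  0.0007] [ 0.37907967 11.42688465  4.79638842]
```

View pics/s12.png

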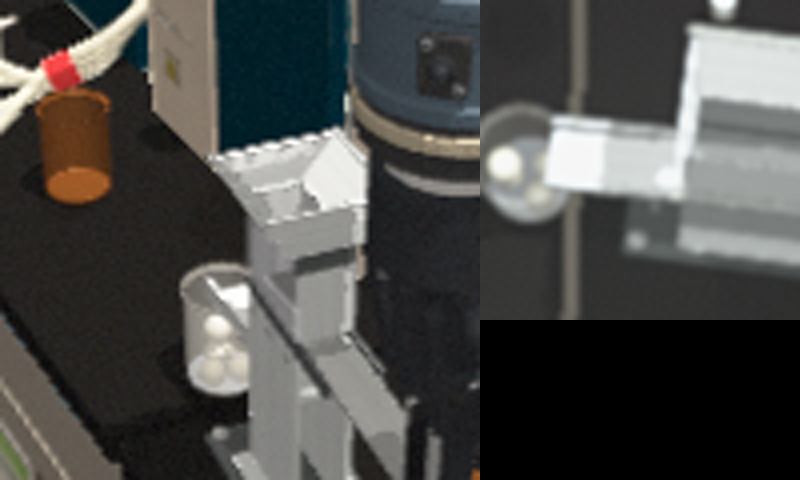

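The beaker holds at least three balls. A bright spot on the trough beside the bin (top crop ≈(668,178)) could be the fourth ball, so I'll check it.

```bash
python3 - <<'E'
from h import *
f=grab('top'); np.savez('t13.npz',**f); P=pts(f)
a=cv2.resize(f['image'][240:290,265:330][:,:,::-1],(780,600),interpolation=cv2.INTER_CUBIC)
cv2.imwrite('pics/t13.png',a)
A=(P[...,:2]-C)@D; B=(P[...,:2]-C)@N
for lo in np.arange(.02,.1,.01):
    k=(A>lo)&(A<lo+.01)&(abs(B)<.0125)&(P[...,2]>.07)&(P[...,2]<.15)
    print('%.2f'%lo,k.sum(),np.round(np.percentile(P[k][:,2],[5,50,95,100]),4) if k.sum() else '')
f=grab('scene'); np.savez('s13.npz',**f)
a=cv2.resize(f['image'][215:265,285:325][:,:,::-1],(480,600),interpolation=cv2.INTER_CUBIC)
cv2.imwrite('pics/s13.png',a)
E
```

```text
0.02 16 [0.0879 0.0888 0.0918 0.0952]
0.03 4 [0.0868 0.0893 0.1356 0.1436]
0.04 60 [0.0841 0.0861 0.0885 0.0897]
0.05 60 [0.0829 0.0853 0.0875 0.0879]
0.06 60 [0.0811 0.0835 0.0858 0.0867]
0.07 56 [0.0795 0.082  0.0844 0.0849]
0.08 58 [0.0783 0.081  0.083  0.0845]
0.09 58 [0.0765 0.0793 0.081  0.0827]
```

View pics/t13.png

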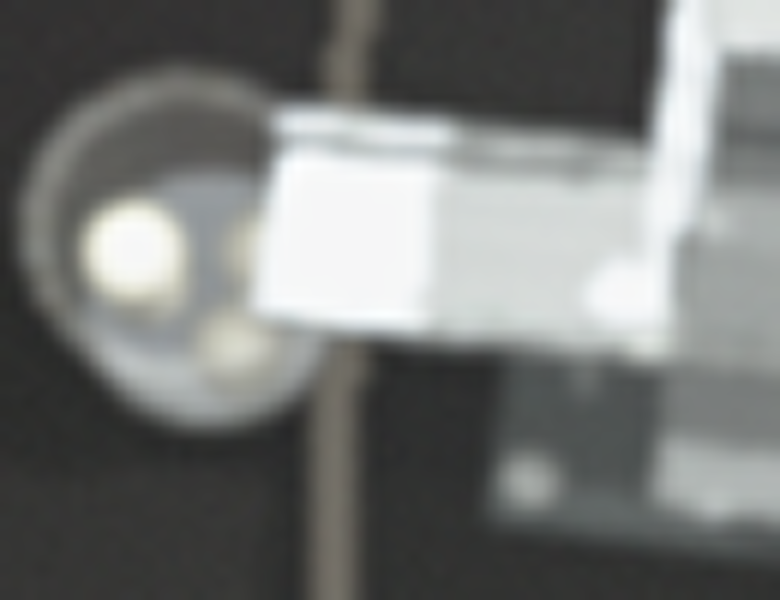

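View pics/s13.png

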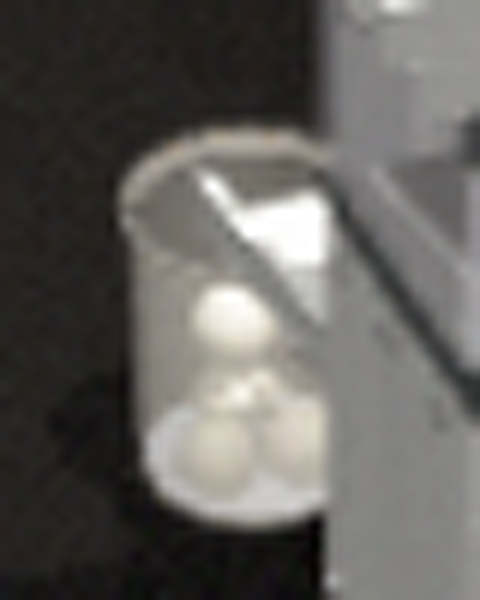

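```bash
python3 - <<'E'
from h import *
o=np.zeros((600,800,3),np.uint8)
for i,n in enumerate(('scene0','s13')):
    f=dict(np.load(n+'.npz')); o[:400,i*400:i*400+390]=cv2.resize(f['image'][185:285,290:370][:,:,::-1],(390,400),interpolation=cv2.INTER_CUBIC)
for i,n in enumerate(('top0','t13')):
    f=dict(np.load(n+'.npz')); o[405:600,i*400:i*400+390]=cv2.resize(f['image'][225:275,300:400][:,:,::-1],(390,195),interpolation=cv2.INTER_CUBIC)
cv2.imwrite('pics/cmp.png',o)
# triangulate upper ball
f=dict(np.load('t13.npz')); g=dict(np.load('s13.npz'))
u,v=265+132/12,240+250/12; p0=ray(f,u,v,0);p1=ray(f,u,v,.1)
u,v=285+234/12,215+318/12; q0=ray(g,u,v,0);q1=ray(g,u,v,.1)
A=np.stack([p1-p0,-(q1-q0)],1); t,res,_,_=np.linalg.lstsq(A,q0-p0,rcond=None)
P=p0+t[0]*(p1-p0);Q=q0+t[1]*(q1-q0); print(P,Q,ab(P))
for (x,y) in [(215,450),(295,440)]: p=ray(g,285+x/12,215+y/12,.012); print('low',p,ab(p))
for (x,y) in [(235,345),(250,245)]: p=ray(f,265+x/12,240+y/12,.012); print('lowtop',p,ab(p))
E
```

```text
[0.50073564 0.2275385  0.02985388] [0.50158797 0.22722038 0.0299837 ] [0.1306 0.0007]
low [0.48773119 0.20977593 0.012     ] [ 0.1115 -0.0103]
low [0.50391845 0.20474901 0.012     ] [0.1083 0.0064]
lowtop [0.4871534  0.21012715 0.012     ] [ 0.1118 -0.0109]
lowtop [0.50554038 0.20815413 0.012     ] [0.1119 0.0076]
```

View pics/cmp.png

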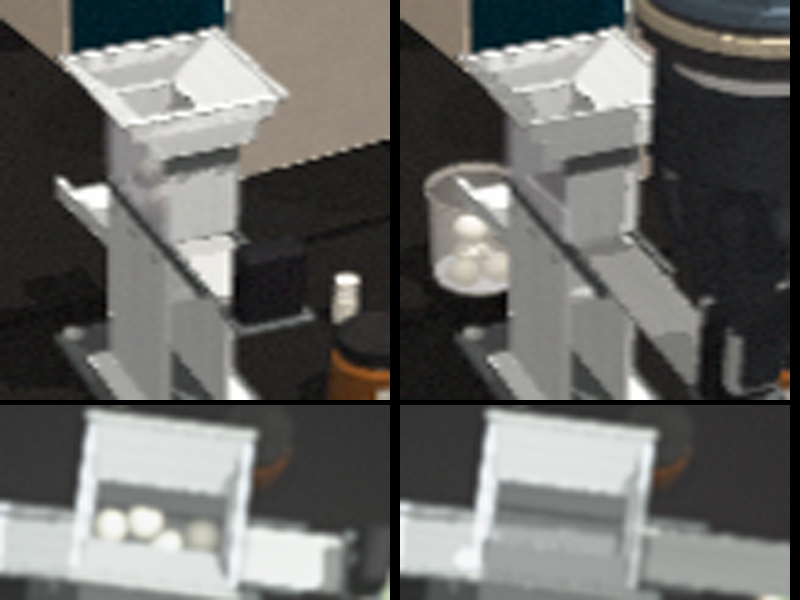

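Both the bin and trough are now empty. In the beaker there are two lower balls at a≈0.111, b≈±9 mm, and an upper one at z≈30 mm that is too far out to rest on those two, so the fourth lies beneath it. All four are in. I'll push the gate home.

carry_out --targets '[{"x": 0.1,"y": 0,"z": 0,"ax": 0,"ay": 0,"az": 0,"gripper": 0.8},{"x": 0.4,"y": 0,"z": 0,"ax": 0,"ay": 0,"az": 0,"gripper": 0.8},{"x": 0.7,"y": 0,"z": 0,"ax": 0,"ay": 0,"az": 0,"gripper": 0.8},{"x": 1.0,"y": 0,"z": 0,"ax": 0,"ay": 0,"az": 0,"gripper": 0.8},{"x": 1.3,"y": 0,"z": 0,"ax": 0,"ay": 0,"az": 0,"gripper": 0.8},{"x": 1.6,"y": 0,"z": 0,"ax": 0,"ay": 0,"az": 0,"gripper": 0.8},{"x": 1.85,"y": 0,"z": 0,"ax": 0,"ay": 0,"az": 0,"gripper": 0.8},{"x": 2.05,"y": 0,"z": 0,"ax": 0,"ay": 0,"az": 0,"gripper": 0.8},{"x": 2.15,"y": 0,"z": 0,"ax": 0,"ay": 0,"az": 0,"gripper": 0.8},{"x": 2.2,"y": 0,"z": 0,"ax": 0,"ay": 0,"az": 0,"gripper": 0.8}]'

```text
time: 13.75
ee_pos: [0.475, -0.002, 0.1478]
ee_rot: [0.0, 0.745, 0.667, 0.0]
wrist_force: [-0.9, -1.5, 6.0]
finger_gap: 0.0152
```

carry_out --targets '[{"x": 0.02,"y": 0,"z": 0,"ax": 0,"ay": 0,"az": 0,"gripper": 0.8},{"x": 0.04,"y": 0,"z": 0,"ax": 0,"ay": 0,"az": 0,"gripper": 0.8},{"x": 0.06,"y": 0,"z": 0,"ax": 0,"ay": 0,"az": 0,"gripper": 0.8},{"x": 0.07,"y": 0,"z": 0,"ax": 0,"ay": 0,"az": 0,"gripper": 0.8},{"x": 0.07,"y": 0,"z": 0,"ax": 0,"ay": 0,"az": 0,"gripper": 0.8},{"x": 0.07,"y": 0,"z": 0,"ax": 0,"ay": 0,"az": 0,"gripper": 0.8},{"x": 0.07,"y": 0,"z": 0,"ax": 0,"ay": 0,"az": 0,"gripper": 0.8},{"x": 0.07,"y": 0,"z": 0,"ax": 0,"ay": 0,"az": 0,"gripper": 0.8},{"x": 0.07,"y": 0,"z": 0,"ax": 0,"ay": 0,"az": 0,"gripper": 0.8},{"x": 0.07,"y": 0,"z": 0,"ax": 0,"ay": 0,"az": 0,"gripper": 0.8}]'

```text
time: 14.58
ee_pos: [0.4751, -0.001, 0.1478]
ee_rot: [0.001, 0.745, 0.667, -0.0]
wrist_force: [-1.5, -7.9, 6.5]
finger_gap: 0.0151
```

```bash
python3 - <<'E'
from h import *
f=grab('wrist','w14.png'); np.savez('w14.npz',**f)
s=r.read_state(); print(s['time'],s['ee_pos'],ab(s['ee_pos']),s['wrist_force'],s['finger_gap'])
f=grab('scene'); cv2.imwrite('pics/s14.png',cv2.resize(f['image'][150:320,250:420][:,:,::-1],None,fx=3.5,fy=3.5,interpolation=cv2.INTER_CUBIC))
E
```

```text
14.6333 [ 0.4750874  -0.00103069  0.14784133] [-0.0994  0.0007] [-1.56689347 -7.0527438   6.50036564] 0.015596791808869859
```

View pics/w14.png

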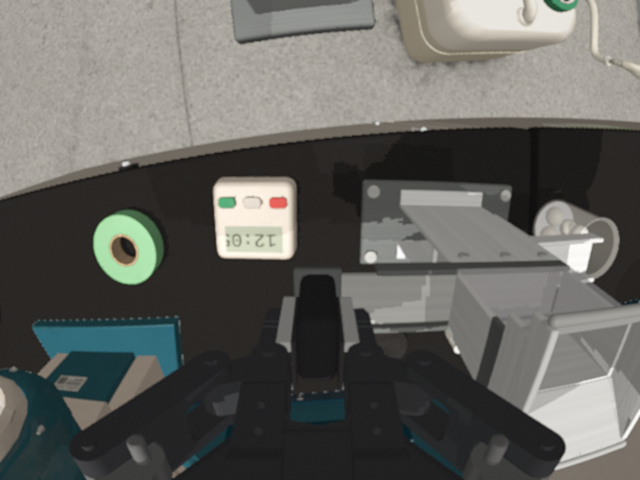

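View pics/s14.png

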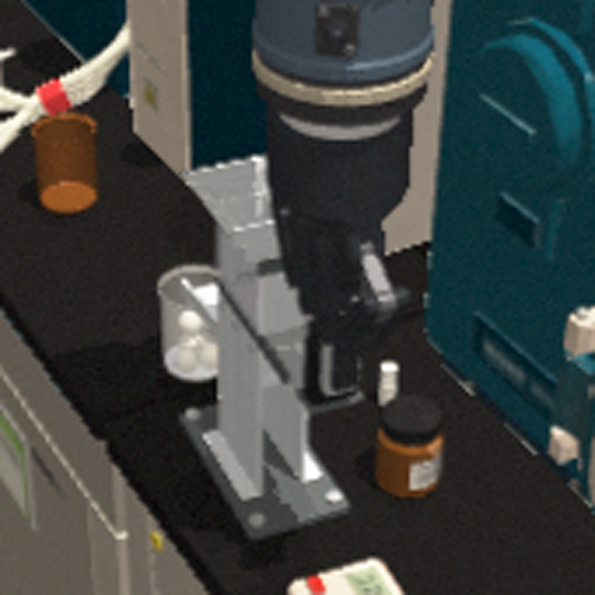

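The gate is home: a=−0.0994 against an expected −0.0995, and the stop pushes back with 7–8 N. The bin is empty and the wrist view shows the balls in the beaker. I'll open and rise.

carry_out --targets '[{"x": 0,"y": 0,"z": 0,"ax": 0,"ay": 0,"az": 0,"gripper": 0.5},{"x": 0,"y": 0,"z": 0,"ax": 0,"ay": 0,"az": 0,"gripper": 0.2},{"x": 0,"y": 0,"z": 0,"ax": 0,"ay": 0,"az": 0,"gripper": -0.1},{"x": 0,"y": 0,"z": 0,"ax": 0,"ay": 0,"az": 0,"gripper": -0.3},{"x": 0,"y": 0,"z": 0,"ax": 0,"ay": 0,"az": 0,"gripper": -0.3},{"x": 0,"y": 0,"z": 0,"ax": 0,"ay": 0,"az": 0,"gripper": -0.3},{"x": 0,"y": 0,"z": -0.3,"ax": 0,"ay": 0,"az": 0,"gripper": -0.3},{"x": 0,"y": 0,"z": -0.8,"ax": 0,"ay": 0,"az": 0,"gripper": -0.3},{"x": 0,"y": 0,"z": -1.4,"ax": 0,"ay": 0,"az": 0,"gripper": -0.3},{"x": 0,"y": 0,"z": -2.0,"ax": 0,"ay": 0,"az": 0,"gripper": -0.3}]'

```text
time: 15.52
ee_pos: [0.4746, -0.0002, 0.2086]
ee_rot: [-0.0, 0.745, 0.667, -0.0]
wrist_force: [1.0, -0.2, -0.9]
finger_gap: 0.0553
```

carry_out --targets '[{"x": 0,"y": 0,"z": -0.8,"ax": 0,"ay": 0,"az": 0,"gripper": -0.3},{"x": 0,"y": -0.1,"z": -1.6,"ax": 0,"ay": 0,"az": 0,"gripper": -0.3},{"x": 0,"y": -0.5,"z": -2.4,"ax": 0,"ay": 0,"az": 0,"gripper": -0.3},{"x": 0,"y": -1.0,"z": -3.0,"ax": 0,"ay": 0,"az": 0,"gripper": -0.3},{"x": 0,"y": -1.5,"z": -3.0,"ax": 0,"ay": 0,"az": 0,"gripper": -0.3},{"x": 0,"y": -2.0,"z": -3.0,"ax": 0,"ay": 0,"az": 0,"gripper": -0.3},{"x": 0,"y": -2.5,"z": -3.0,"ax": 0,"ay": 0,"az": 0,"gripper": -0.3},{"x": 0,"y": -2.8,"z": -3.0,"ax": 0,"ay": 0,"az": 0,"gripper": -0.3},{"x": 0,"y": -2.8,"z": -3.0,"ax": 0,"ay": 0,"az": 0,"gripper": -0.3},{"x": 0,"y": -2.8,"z": -3.0,"ax": 0,"ay": 0,"az": 0,"gripper": -0.3}]'

```text
time: 16.35
ee_pos: [0.3916, 0.009, 0.2978]
ee_rot: [0.0, 0.745, 0.667, 0.0]
wrist_force: [0.2, 0.2, 0.4]
finger_gap: 0.0555
```

```bash
python3 - <<'E'
from h import *
s=r.read_state(); print(s['time'],s['ee_pos'],s['wrist_force'],s['finger_gap'])
g=grab('scene'); f=grab('top'); w=grab('wrist','w16.png')
o=np.zeros((600,800,3),np.uint8)
o[:,:440]=cv2.resize(g['image'][175:325,270:380][:,:,::-1],(440,600),interpolation=cv2.INTER_CUBIC)
o[:300,440:]=cv2.resize(f['image'][220:295,265:355][:,:,::-1],(360,300),interpolation=cv2.INTER_CUBIC)
o[300:,440:]=cv2.resize(f['image'][200:320,350:494][:,:,::-1],(360,300),interpolation=cv2.INTER_CUBIC)
cv2.imwrite('pics/fin.png',o)
for n,F in (('top',f),('scene',g)):
    Q=pts(F).reshape(-1,3); a=(Q[:,:2]-C)@D; b=(Q[:,:2]-C)@N
    m=(a<-.08)&(a>-.13)&(abs(b)<.025)&(Q[:,2]>.165)&(Q[:,2]<.185)
    print(n,m.sum(),'handle a',a[m].min() if m.any() else '',a[m].max() if m.any() else '')
E
```

```text
16.35 [0.39159596 0.00900747 0.29779771] [0.19722401 0.22490782 0.44067654] 0.055479843915992096
top 137 handle a -0.10739471021048469 -0.09159883112659734
scene 120 handle a -0.10973850506371889 -0.09229770011652952
```

View pics/fin.png

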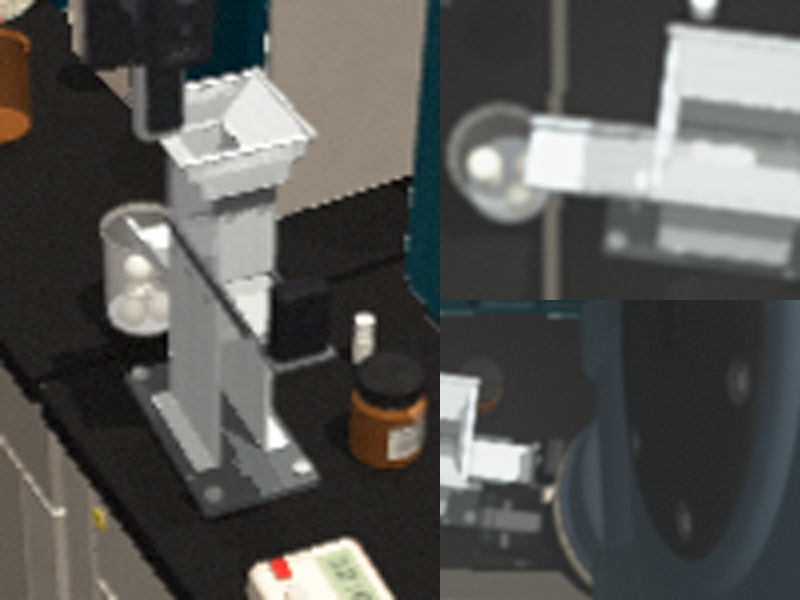

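View pics/w16.png

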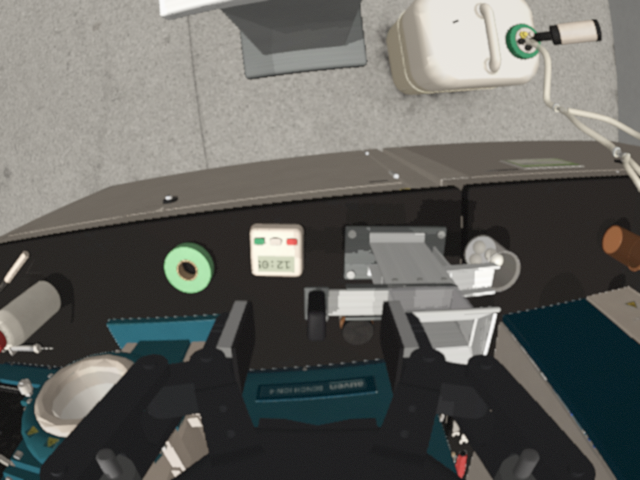

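The handle centre now reads a≈−0.0995, fully home. Time allows a closer look with the wrist camera to count the balls and check the pale streak in the bin.

carry_out --targets '[{"x": 0.5,"y": 0,"z": 0,"ax": 0,"ay": 0,"az": 0,"gripper": -0.3},{"x": 1.5,"y": 0,"z": 0,"ax": 0,"ay": 0,"az": 0,"gripper": -0.3},{"x": 2.5,"y": 0,"z": 0,"ax": 0,"ay": 0,"az": 0,"gripper": -0.3},{"x": 3.6,"y": 0,"z": 0,"ax": 0,"ay": 0,"az": 0,"gripper": -0.3},{"x": 4.8,"y": 0,"z": 0,"ax": 0,"ay": 0,"az": 0,"gripper": -0.3},{"x": 6.0,"y": 0,"z": 0,"ax": 0,"ay": 0,"az": 0,"gripper": -0.3},{"x": 7.1,"y": 0,"z": 0,"ax": 0,"ay": 0,"az": 0,"gripper": -0.3},{"x": 8.1,"y": 0,"z": 0,"ax": 0,"ay": 0,"az": 0,"gripper": -0.3},{"x": 9.0,"y": 0,"z": 0,"ax": 0,"ay": 0,"az": 0,"gripper": -0.3},{"x": 9.5,"y": 0,"z": 0,"ax": 0,"ay": 0,"az": 0,"gripper": -0.3}]'

```text
time: 17.33
ee_pos: [0.4228, 0.2951, 0.2964]
ee_rot: [-0.0, 0.744, 0.668, -0.0]
wrist_force: [-0.3, -0.1, 1.0]
finger_gap: 0.0554
```

carry_out --targets '[{"x": 0,"y": 0,"z": 0.3,"ax": 0,"ay": 0,"az": 0,"gripper": -0.3},{"x": 0,"y": 0,"z": 0.6,"ax": 0,"ay": 0,"az": 0,"gripper": -0.3},{"x": 0,"y": 0,"z": 1.0,"ax": 0,"ay": 0,"az": 0,"gripper": -0.3},{"x": 0,"y": 0,"z": 1.4,"ax": 0,"ay": 0,"az": 0,"gripper": -0.3},{"x": 0,"y": 0,"z": 1.8,"ax": 0,"ay": 0,"az": 0,"gripper": -0.3},{"x": 0,"y": 0,"z": 2.2,"ax": 0,"ay": 0,"az": 0,"gripper": -0.3},{"x": 0,"y": 0,"z": 2.5,"ax": 0,"ay": 0,"az": 0,"gripper": -0.3},{"x": 0,"y": 0,"z": 2.5,"ax": 0,"ay": 0,"az": 0,"gripper": -0.3},{"x": 0,"y": 0,"z": 2.5,"ax": 0,"ay": 0,"az": 0,"gripper": -0.3},{"x": 0,"y": 0,"z": 2.5,"ax": 0,"ay": 0,"az": 0,"gripper": -0.3}]'

```text
time: 18.17
ee_pos: [0.4228, 0.2921, 0.2228]
ee_rot: [0.0, 0.745, 0.667, 0.0]
wrist_force: [0.1, -0.4, 0.1]
finger_gap: 0.0557
```

```bash
python3 - <<'E'
from h import *
s=r.read_state(); print(s['time'],s['ee_pos'],ab(s['ee_pos']),s['wrist_force'],s['finger_gap'])
w=grab('wrist','w17.png'); np.savez('w17.npz',**w)
f=grab('top'); cv2.imwrite('pics/t17.png',cv2.resize(f['image'][215:295,300:420][:,:,::-1],(780,520),interpolation=cv2.INTER_CUBIC))
E
```

```text
18.1667 [0.4227571  0.29210639 0.2228309 ] [ 0.1861 -0.084 ] [ 0.06315757 -0.35480892  0.11572135] 0.05565903698115278
```

View pics/w17.png

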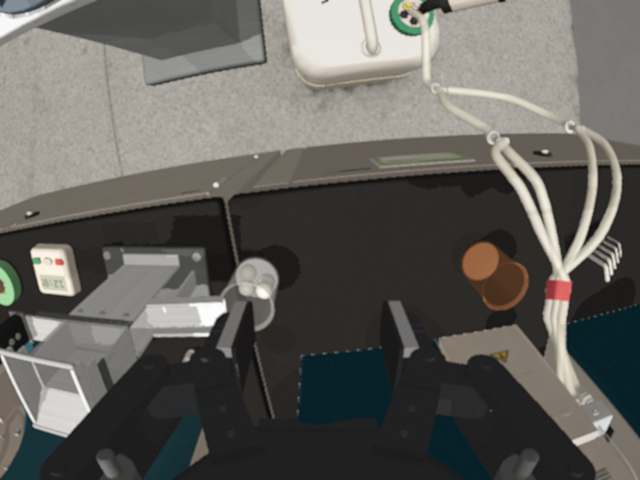

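View pics/t17.png

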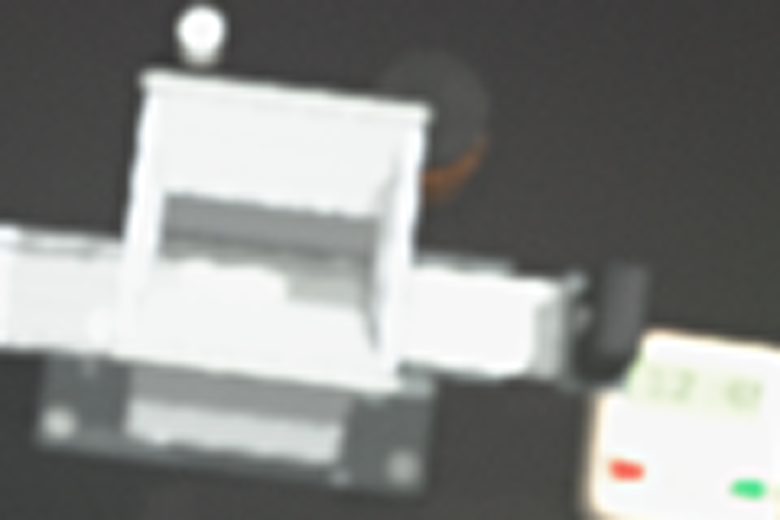

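```bash
python3 - <<'E'
from h import *
w=dict(np.load('w17.npz')); cv2.imwrite('pics/w17z.png',cv2.resize(w['image'][250:335,215:290][:,:,::-1],None,fx=7,fy=7,interpolation=cv2.INTER_CUBIC))
w=dict(np.load('w14.npz')); cv2.imwrite('pics/w14z.png',cv2.resize(w['image'][190:290,525:625][:,:,::-1],None,fx=6,fy=6,interpolation=cv2.INTER_CUBIC))
E
```

```text
(no output)
```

View pics/w17z.png

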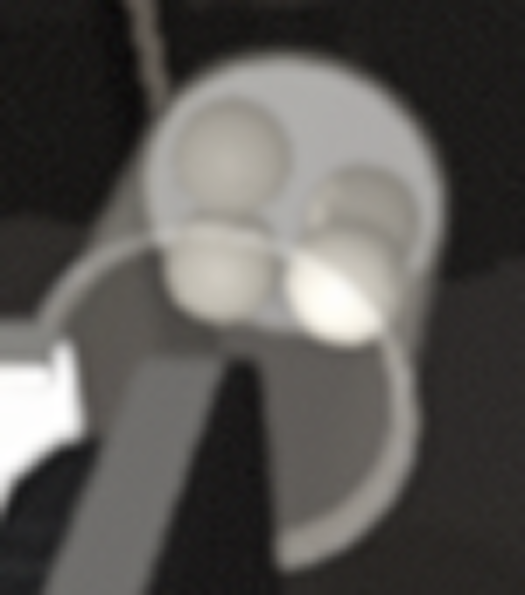

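View pics/w14z.png

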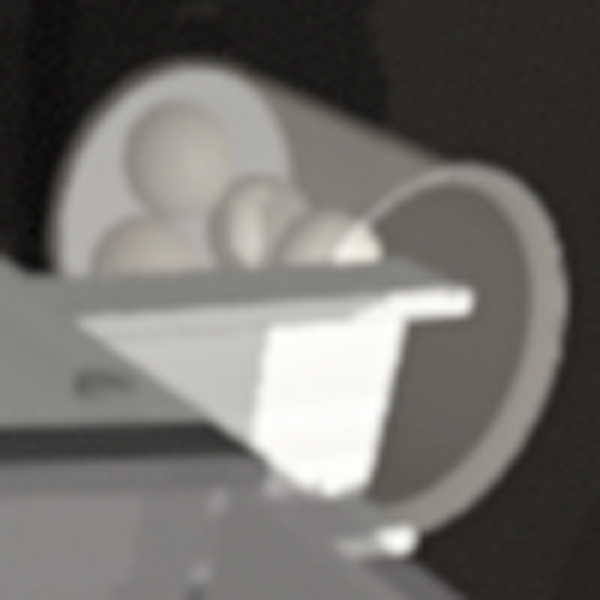

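Four separate balls are clearly visible in the upright beaker in both wrist views. The bin is empty, the gate is shut, and the gripper is free. I'm handing in.

```bash
python3 -c "
from station import r
s=r.read_state(); print(s['time'],s['wrist_force']); print(r.job_done())"
```

```text
18.2667 [ 0.33784167 -0.5081946  -0.25095974]
the job is handed in; nothing more can be done
None
```

I set the clear beaker upright under the spout and pulled the gate out to its stop. All four balls ran into the beaker, then I pushed the gate home and let go. I handed in at 18.3 s of the 61 s allowed; the hand-in gave no verdict.

**Last checks:**
- **Beaker:** when I placed it, its axis was about 17 mm past the lip, inside the 12–22 mm window. It stands upright.
- **Balls:** two wrist-camera views each show four separate balls in the beaker, and the bin and trough are empty.
- **Gate:** it stopped on both ends, with a reaction of about 11–22 N when open and 7–8 N when shut. After release the handle measured 99.5 mm from the bin's middle, against 100 mm nominal.
- **Other objects:** the timer, tape, jar and brown look-alike were not touched and look unmoved in the pictures; I did not measure their positions again. The gripper is clear and the wrist force is close to zero.

**What went wrong or looked odd:**
- The first move call was refused because of missing keys, and nothing moved.
- A pale patch that showed on the trough and later in the bin first looked like it could be a leftover ball. The trough depth readings and the ball count show it was only light.

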